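Stand the table leg under the hold-down clamp

ROBOT

A 7-joint arm with a two-finger parallel gripper is mounted at the origin on the work surface. World frame = base frame: x ahead of the robot, y to its left, z up, the work surface at z = 0. Lengths are in m, angles in rad, forces in N, time in s.
With the tool pointing down it reaches from about 0.425 to 0.925 m from the base axis. Payload 6.8 kg.
Tool frame: the origin (TCP) lies midway between the tips of the shut fingers; the grasp point (between the pads) lies 19 mm behind it (bot.pinch_z is the distance from the TCP to the grasp point, in m); x points along the fingers, y is the direction in which the jaws open and shut, and the axes are right-handed (so a half turn about x gives the same grasp; the last joint's range is limited). The gripper opens to 85 mm and grips with 20 to 120 N. Pads are 22 mm wide; open, the fingers measure 114 mm over their backs; the gripper's body (76 mm by 85 mm) begins 54 mm behind the grasp point. The pads swing forward as they close: fully open they stand 13 mm farther back than shut.
Start: joints at [1.181, 0.477, 0.022, 1.555, -0.011, 1.109, -0.083], TCP at [0.188, -0.648, 0.231] pointing down, gripper open.
Joint ranges: [-2.96, 2.96], [-0.34, 2.1], [-1.41, 1.46], [0.24, 2.44], [-1.37, 4.51], [0.17, 1.92], [-2.96, 2.96]. Speed limits (rad/s): [2.39, 2.39, 3.14, 3.14, 3.14, 3.14, 3.14].

INTERFACE

Orientations are given as a unit quaternion [w, x, y, z].
In Python, from station import bot gives the robot as it stands. The module is installed in compiled form; this text tells all that it offers.
- The arm moves only by the tool step_arm, never from a script. Its argument "plan" is a list of rows, each a list of 6 numbers: the shift along the tool's x, y, z in units of 40 mm (1.0 is 40 mm), then the turn, a rotation vector about the tool's x, y, z in units of 360 degrees (1.0 is 360 degrees). In form: [[dx, dy, dz, ax, ay, az], ...]. A call has 1 to 8 rows; each row shifts and turns the commanded pose from where the row before left it, along the tool's axes as they then stand; what a row does not reach is not made up. A row lasts 1/8 s, in which the tool goes at most 62.5 mm and 10.7 degrees, less where a joint would pass 70% of its speed; a pose out of reach is approached as far as the arm can. A call with a number of a shift or a turn outside -1 to 1 is refused whole. A call with a gripper value outside its range is refused whole. "fingers" is the closure, from -1 (fully open) to 1 (shut), set as the call begins (left out, the last holds). The fingers move at their own pace and stop on an object; "force" is the grip in N (left out, the last holds). Time passes only in rows, so rows that do not move let the fingers close. It gives the time, the measured TCP pose, the force and the opening at its end, in the units of the state.
- bot.get_obs(): the state, without advancing time (a new reading comes with each control period).
- bot.read_camera(name): name is "scene" or "top" or "wrist"; returns (picture, depth): 384x512x3 uint8, red, green, blue; 384x512 float32, m along the optical axis (not along the pixel's ray), 0 where there is no reading.
- bot.camera_model(name): a dict with "mtx" (3x3 intrinsics, pixels), "k1" (the pictures are not rectified: a ray, as slopes to the right and down, at radius r is drawn at 1 + k1 r^2 times it, then the intrinsics apply), "origin" and "rotation" of the camera in the world; the wrist camera has in their place "T_tool_cam" (4x4, takes a point from camera to tool coordinates, whose origin is the TCP and whose axes are the tool frame's). Camera axes: x right, y up, looking along -z (the intrinsics and any distortion apply to the point x, -y, -z); pixel columns grow to the right and rows downward; lengths in m; the calibration is good to about 2 mm. A picture is of the moment at which its call begins: read the wrist's pose just before it. camera_model takes no time and is no camera call.
- bot.hand_in(): hands the job in, once; it reports no verdict.
The state is a dict: "t": time; "q": joint angles; "joint_vel": joint speeds; "joint_torque": joint torques, N m; "eef_pos": TCP position; "tool_rot": TCP orientation; "contact_force": force on the tool from outside, world axes, zero at the start; "torque": the same for the moment, N m; "gripper_width": opening from 0.0 (shut) to 1.0 (fully open).
Only numpy, scipy, OpenCV 4.12 (cv2) and the standard library are available. Lean on these libraries where they do the work, as an engineer would, in place of code of your own. Each camera call takes 0.05 s, during which the arm holds its last target.

TASK

A rubber foot has just been bonded to the blue table leg lying on the bench. Tip the leg up over its black foot end, keeping that end down at the bench all the while, stand it upright on the yellow-marked square of the hold-down jig with its foot in the corner against both low stops, then press the red clamp arm down until its pad rests on top of the leg, and let go. Leave the glue bottle, tin, carton, tape roll, wood offcut and hammer where they are.

Things in the scene. Friction and masses are not known exactly. Their poses are not given: they have to be found in the camera images.
- leg_mid (a point): Centre of the loose blue square table leg, 170 mm long, 48 x 48 mm, 0.25 to 0.55 kg. One end is a black rubber foot 12 mm thick (same section), the other (head) end shows a dark square. x axis: along the leg from foot to head; y, z square to its sides. Starts lying to the left of the jig, its head towards the jig, z up, centre 24 mm above the bench. Standing, its head is 170 mm up.
- leg_foot (a point): Centre of the flat end face of the leg's black rubber foot, 85 mm from leg_mid along the leg's minus x axis. 24 mm above the bench while the leg lies, 0 when it stands.
- nest (a point): Centre, on the bench, of the jig's yellow-outlined 48 mm square, where the leg stands on the bench itself. x points to the robot's right, y away from the robot (within 0.5 rad). Two fixed aluminium stops, 22 mm high, 64 mm long, have inner faces 24 mm off on the +x and -y sides: a leg against both is centred here. Other sides open. A grey column, 36 mm square, stands 127 mm off on the -y side.
- clamp_hinge (a point): Hinge axis of the clamp arm, on the column, parallel to the nest's x axis, 115 mm from the nest on its -y side and 195 mm above the bench. Axes as the nest's. The arm reaches from here in +y over the nest, its pad 65 to 85 mm above the top of a standing leg while raised, so it blocks tools coming straight down there.
- clamp_grip (a point): Point to press: top face of the arm's black end, 170 mm out from the hinge, 8 mm above the arm's centre line. The arm is a bar 24 mm wide, 16 mm thick, 215 mm long from the hinge (red, last 60 mm black); a round rubber pad 30 mm across hangs under it 115 mm from the hinge, face 25 mm below the centre line. y points out along the arm, z out of its top face.
- clamp (a joint): Angle of the clamp arm in rad: 0 = level, its pad just touching the top of the standing leg; positive = raised, up to 0.8. It starts raised by 0.55 to 0.75. The hinge is stiff, so the arm stays where it is left; about 2 N at the black end moves it.
- glue: White glue bottle with an orange cap, 48 mm across, 120 mm high, standing; origin at its underside. Bystander.
- tin: Closed tin with a green band, 72 mm across, 75 mm high, standing; origin at its underside. Bystander.
- carton: Closed cardboard carton 80 x 60 x 50 mm; origin at its underside. Bystander.
- tape: Roll of yellow tape lying flat, 72 mm across, 24 mm high; origin at its underside. Bystander.
- offcut: Light wood block 90 x 45 x 40 mm; origin at its underside. Bystander.
- mallet: Hammer lying on the bench, 240 mm long; origin at its underside. Bystander.
Things that resemble listed ones, but are neither listed nor needed, are in the scene too. What is meant by the part that bears leg_mid is not green, and is the smaller of those in its own colour.

How it is judged:
On the way:
1. the leg stands upright on its foot in the jig's corner, the clamp still raised (angle between leg_mid's own x axis and vertical below 0.08 rad and distance between leg_foot and nest below 0.008 m and value of joint clamp above 0.1 rad), for 0.2 s.
At the end, for the whole second after the job is handed in: The leg stands upright (within 0.05 rad) on its rubber foot on the bench, the foot within 6 mm and its middle within 8 mm of the centre of the marked square, and the clamp arm is down with its pad on the leg's top (joint below 0.03 rad) and at rest (angle between leg_mid's own x axis and vertical below 0.05 rad and horizontal distance between leg_foot and nest below 0.006 m and height (world z) of leg_foot below 0.004 m and value of joint clamp below 0.03 rad and velocity of joint clamp below 0.05 rad/s and horizontal distance between leg_mid and nest below 0.008 m); the robot touches nothing.
It fails at once if the foot end of the leg is lifted off (centre of the foot face more than 55 mm above the bench) (height (world z) of leg_foot above 0.055 m).
It fails at once if a bystander is moved by more than 30 mm (distance of any of glue, tin, carton, tape, offcut, mallet from where it was at the start of the episode above 0.03 m).
It also fails if it takes over 70 s, if anything falls off the work surface, if the arm or the gripper's body presses on something with over 40 N, if the wrist force passes 120 N, or if a joint passes its speed limit or range.

## Working session

There is one attempt and no reset: what is moved stays moved. The work goes in short steps, Python scripts to look and compute and a tool call to move; the robot and the scene stay as the last step left them, time stands still between calls to the robot, and variables do not carry over. Pictures are saved under pics/ and viewed, and the job is handed in when it is done.

Besides the shell and the picture viewer there is one more tool, called after "Request:" in YAML: its name, and indented under it one key for each argument. step_arm: Moves the arm, as the interface text tells. Shifts and turns lie within -1 to 1; 1 stands for 40 mm of shift or 360 degrees of turn. Its arguments: {"type":"object","properties":{"plan":{"type":"array"},"fingers":{"type":"number"},"force":{"type":"number"}},"required":["plan"]}

```bash
mkdir -p pics; ls; python3 - <<'E'
from station import bot
import cv2,numpy as np
o=bot.get_obs();print({k:np.round(v,3) for k,v in o.items()}, bot.pinch_z)
for n in ["scene","top"]:
    im,d=bot.read_camera(n); cv2.imwrite(f"pics/{n}0.png",im[:,:,::-1]); np.savez(f"{n}0.npz",im=im,d=d)
    m=bot.camera_model(n); print(n,{k:np.round(v,4) for k,v in m.items()})
m=bot.camera_model("wrist"); print(m)
E
```

```text
pics
{'t': np.float64(0.0), 'q': array([ 1.181,  0.478,  0.022,  1.556, -0.012,  1.109, -0.083]), 'joint_vel': array([-0.   ,  0.001, -0.001, -0.001,  0.   ,  0.001, -0.   ]), 'joint_torque': array([-0.0000e+00, -5.9645e+01,  1.6080e+00, -2.8120e+01,  1.2000e-02,
        9.0000e-03,  0.0000e+00]), 'eef_pos': array([ 0.188, -0.648,  0.23 ]), 'tool_rot': array([-0.099, -0.7  , -0.1  ,  0.7  ]), 'contact_force': array([-0.186,  0.138, -0.476]), 'torque': array([-0.002, -0.01 ,  0.035]), 'gripper_width': np.float64(0.996)} 0.0187
scene {'mtx': array([[435.8207,   0.    , 256.1342],
       [  0.    , 435.8207, 194.6649],
       [  0.    ,   0.    ,   1.    ]]), 'k1': np.float64(-0.1029), 'origin': array([0.9758, 0.7382, 1.1195]), 'rotation': array([0.2462, 0.0964, 0.3225, 0.9089])}
top {'mtx': array([[348.8271,   0.    , 252.7161],
       [  0.    , 348.8271, 190.3703],
       [  0.    ,   0.    ,   1.    ]]), 'k1': np.float64(-0.0653), 'origin': array([0.4576, 0.0384, 1.1935]), 'rotation': array([ 0.7075,  0.0313, -0.0353, -0.7051])}
{'mtx': array([[336.17554501,   0.        , 251.1923772 ],
       [  0.        , 336.17554501, 192.52863059],
       [  0.        ,   0.        ,   1.        ]]), 'k1': -0.045753637887648406, 'T_tool_cam': array([[-9.33869927e-04,  2.60183164e-01, -9.65558827e-01,
        -1.43373190e-01],
       [ 9.99999475e-01, -1.63741563e-04, -1.01130269e-03,
        -1.20032677e-05],
       [-4.21226045e-04, -9.65559265e-01, -2.60182875e-01,
        -6.48715188e-02],
       [ 0.00000000e+00,  0.00000000e+00,  0.00000000e+00,
         1.00000000e+00]])}
```

View pics/scene0.png

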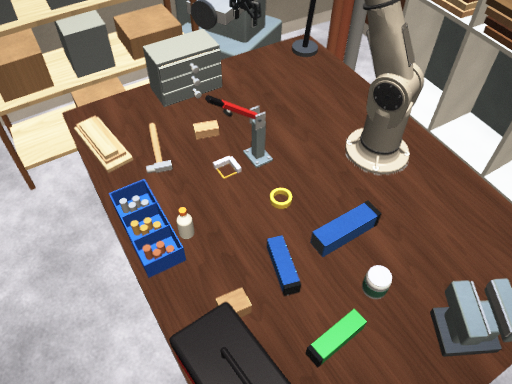

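View pics/top0.png

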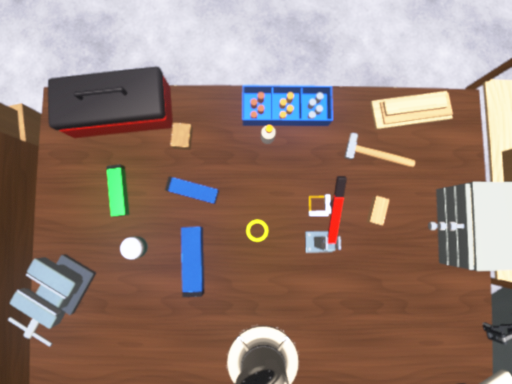

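```bash
cat > h.py <<'E'
import numpy as np,cv2
from scipy.spatial.transform import Rotation as R
from station import bot
def Q(q): return R.from_quat(np.r_[q[1:],q[0]])
def cam(n,obs=None):
    m=bot.camera_model(n)
    if n=="wrist":
        o=obs; T=np.eye(4);T[:3,:3]=Q(o["tool_rot"]).as_matrix();T[:3,3]=o["eef_pos"]
        T=T@np.array(m["T_tool_cam"]); Rm=T[:3,:3];p=T[:3,3]
    else:
        Rm=Q(m["rotation"]).as_matrix();p=np.array(m["origin"])
    return dict(K=np.array(m["mtx"]),k1=float(m["k1"]),R=Rm,p=p)
def proj(c,P):
    P=np.atleast_2d(P); q=(P-c["p"])@c["R"]; s=np.c_[q[:,0],-q[:,1]]/(-q[:,2:3])
    s=s*(1+c["k1"]*(s**2).sum(1,keepdims=True))
    return s@np.diag([c["K"][0,0],c["K"][1,1]])+c["K"][:2,2]
def slopes(c,px):
    px=np.atleast_2d(px).astype(float)
    u=cv2.undistortPoints(px[:,None],c["K"],np.array([c["k1"],0,0,0]))[:,0]
    return u
def rays(c,px):
    s=slopes(c,px); d=np.c_[s[:,0],-s[:,1],-np.ones(len(s))]
    return d@c["R"].T
def plane(c,px,z):
    d=rays(c,px); t=(z-c["p"][2])/d[:,2]; return c["p"]+d*t[:,None]
def cloud(c,dep):
    h,w=dep.shape; vv,uu=np.mgrid[:h,:w]; px=np.c_[uu.ravel(),vv.ravel()]
    d=rays(c,px); P=c["p"]+d*dep.ravel()[:,None]; return P.reshape(h,w,3)
E
python3 - <<'E'
from h import *
for n in ["top","scene"]:
    c=cam(n); print(n,proj(c,[[0,0,0],[.188,-.648,.231],[.188,-.648,0]]).round(0))
    f=np.load(n+"0.npz"); P=cloud(c,f["d"]); im=f["im"].astype(int)
    print("bench z",np.median(P[...,2][180:260,220:280]))
    r,g,b=im[...,0],im[...,1],im[...,2]
    hsv=cv2.cvtColor(f["im"],cv2.COLOR_RGB2HSV)
    blue=((hsv[...,0]>100)&(hsv[...,0]<125)&(hsv[...,1]>150)&(hsv[...,2]>60)).astype(np.uint8)
    k,l,s,ce=cv2.connectedComponentsWithStats(blue)
    for i in range(1,k):
        if s[i,4]>150:
            Pi=P[l==i]; top=Pi[np.abs(Pi[:,2]-np.percentile(Pi[:,2],85))<.006]
            rect=cv2.minAreaRect(top[:,:2].astype(np.float32)*1000)
            print(s[i],ce[i].round(),"ztop",np.percentile(Pi[:,2],[50,90]).round(3),"rect",rect)
    red=((((hsv[...,0]<6)|(hsv[...,0]>174)))&(hsv[...,1]>180)&(hsv[...,2]>100)).astype(np.uint8)
    k,l,s,ce=cv2.connectedComponentsWithStats(red)
    for i in range(1,k):
        if s[i,4]>100: print("red",s[i],P[l==i].min(0).round(3),P[l==i].max(0).round(3))
    yel=((hsv[...,0]>18)&(hsv[...,0]<32)&(hsv[...,1]>170)&(hsv[...,2]>150)).astype(np.uint8)
    k,l,s,ce=cv2.connectedComponentsWithStats(yel)
    for i in range(1,k):
        if s[i,4]>15: print("yel",s[i],np.median(P[l==i],0).round(3))
    x,y=(np.array([300,170]),(380,260)) if n=="top" else (np.array([190,80]),(290,190))
    cr=f["im"][x[1]:y[1],x[0]:y[0]]; cv2.imwrite(f"pics/jig_{n}.png",cv2.resize(cr,None,fx=7 if n=="top" else 5,fy=7 if n=="top" else 5,interpolation=cv2.INTER_CUBIC)[:600,:800,::-1])
f=np.load("top0.npz");cr=f["im"][165:215,155:230]; cv2.imwrite("pics/leg_top.png",cv2.resize(cr,None,fx=10,fy=10,interpolation=cv2.INTER_CUBIC)[...,::-1])
E
```

```text
top [[262. 361.]
 [495. 319.]
 [450. 302.]]
bench z -3.128687383124884e-05
[ 243   86   90   39 2129] [289. 106.] ztop [0.009 0.067] rect ((859.379150390625, -83.20823669433594), (298.1947021484375, 120.42053985595703), 89.93108367919922)
[168 178  50  25 666] [193. 190.] ztop [0.048 0.051] rect ((566.9365234375, 231.9488525390625), (158.36712646484375, 46.330589294433594), 75.00216674804688)
[ 182  227   21   65 1269] [192. 260.] ztop [0.063 0.066] rect ((342.1230773925781, 229.47158813476562), (204.77940368652344, 61.32356643676758), 2.4387385845184326)
red [  60  114  111   24 1030] [ 0.458  0.038 -0.002] [0.813 0.72  1.194]
red [329 196  15  47 440] [ 0.405 -0.28  -0.004] [0.535 0.038 1.194]
yel [267 125   5   7  27] [ 0.757 -0.018  0.12 ]
yel [308 195  16  15  62] [ 0.548 -0.166  0.001]
yel [246 219  23  24 296] [0.435 0.017 0.021]
scene [[377. 151.]
 [245.  25.]
 [245.  74.]]
bench z 0.0003169074214235401
[ 109  179   77   98 2758] [148. 228.] ztop [0.036 0.067] rect ((861.0133056640625, -80.87828063964844), (120.06432342529297, 306.966796875), 0.32322508096694946)
[ 313  203   65   53 1567] [345. 227.] ztop [0.062 0.065] rect ((344.3188781738281, 231.3324737548828), (208.91624450683594, 64.11817169189453), 1.6440651416778564)
[268 236  31  49 817] [282. 260.] ztop [0.047 0.05 ] rect ((568.095947265625, 232.330810546875), (159.86416625976562, 46.29788589477539), 75.21427917480469)
red [222  99  34  19 241] [ 0.294 -0.544 -0.007] [ 0.536 -0.171  0.301]
yel [274 191  14   5  37] [ 0.427 -0.004  0.014]
yel [274 202  17   7  52] [0.451 0.049 0.012]
```

View pics/jig_top.png

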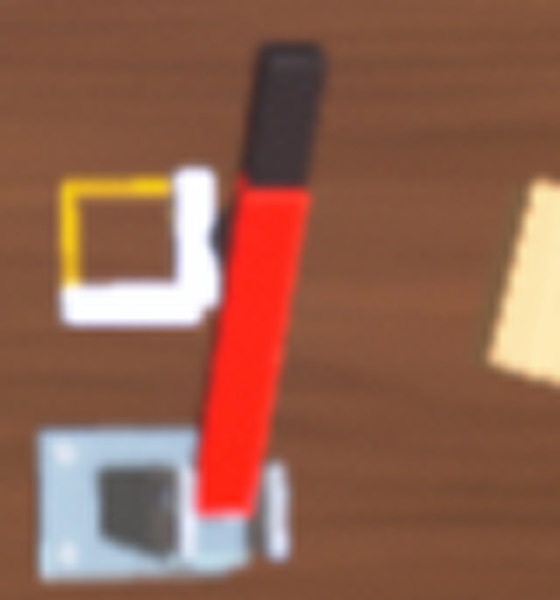

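View pics/jig_scene.png

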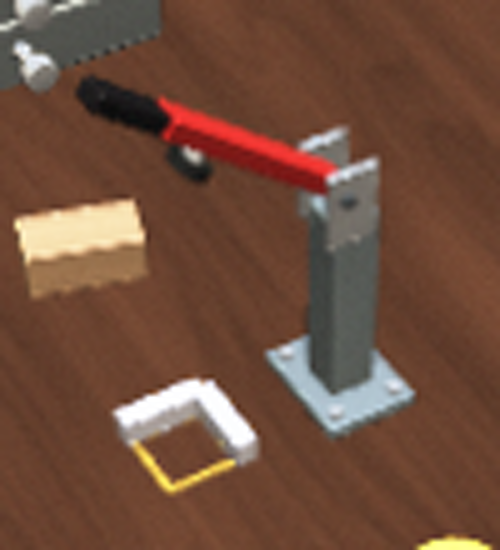

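View pics/leg_top.png

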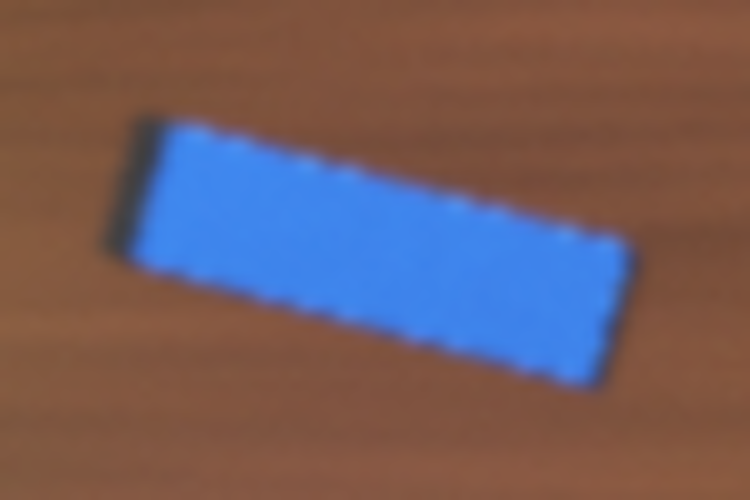

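```bash
python3 - <<'E'
from h import *
o=bot.get_obs(); print("tool axes cols\n",Q(o["tool_rot"]).as_matrix().round(3))
for n in ["top","scene"]:
    c=cam(n); f=np.load(n+"0.npz"); P=cloud(c,f["d"]);hsv=cv2.cvtColor(f["im"],cv2.COLOR_RGB2HSV)
    yel=((hsv[...,0]>14)&(hsv[...,0]<34)&(hsv[...,1]>150)&(hsv[...,2]>130))
    vv,uu=np.nonzero(yel); px=np.c_[uu,vv]; W=plane(c,px,0.0)
    w=W[(abs(W[:,0]-.55)<.06)&(abs(W[:,1]+.16)<.06)]
    print(n,len(w),w.min(0).round(4),w.max(0).round(4))
    # two lines: y-const line (left, large y) and x-const (far)
    for it in range(1):
        L=w[w[:,0]<w[:,0].max()-.010]; T=w[w[:,1]<w[:,1].max()-.010]
        for nm,S in (("left",L),("far",T)):
            if len(S)>5:
                vx,vy,x0,y0=cv2.fitLine(S[:,:2].astype(np.float32),cv2.DIST_HUBER,0,.01,.01).ravel(); print(nm,len(S),"dir",vx.round(3),vy.round(3),"pt",x0.round(4),y0.round(4))
    # stops: white-ish bright points at 22mm
    m=(abs(P[...,2]-.022)<.004)&(abs(P[...,0]-.54)<.07)&(abs(P[...,1]+.17)<.07)
    S=P[m]; print("stops",m.sum(),S.min(0).round(4),S.max(0).round(4))
    m=m&(hsv[...,1]<60)&(hsv[...,2]>170);S=P[m];vv,uu=np.nonzero(m);W=plane(c,np.c_[uu,vv],.022)
    print("stops bright",m.sum(),W.min(0).round(4),W.max(0).round(4))
    if len(S):print(cv2.minAreaRect((W[:,:2]*1000).astype(np.float32)))
    red=((((hsv[...,0]<6)|(hsv[...,0]>174)))&(hsv[...,1]>150)&(hsv[...,2]>80)&(P[...,2]>.15)&(P[...,2]<.4))
    A=P[red&(P[...,0]>.3)&(P[...,0]<.6)]; 
    mu=A.mean(0); u,s,vt=np.linalg.svd(A-mu,full_matrices=False); print("arm",len(A),mu.round(3),vt.round(3),s.round(3),A.min(0).round(3),A.max(0).round(3))
    # column base plate/ post
    m=(P[...,2]>.04)&(P[...,2]<.3)&(abs(P[...,0]-.42)<.06)&(abs(P[...,1]+.17)<.06)&~red
    print("col",m.sum(),P[m].min(0).round(3),P[m].max(0).round(3))
E
```

```text
tool axes cols
 [[-0.001  0.278 -0.961]
 [ 0.002 -0.961 -0.278]
 [-1.    -0.002  0.   ]]
top 106 [ 0.5069 -0.2104  0.    ] [ 0.5552 -0.1579  0.    ]
left 59 dir 0.849 -0.528 pt 0.5306 -0.1672
far 62 dir 0.249 -0.968 pt 0.5455 -0.1815
stops 164 [ 0.4857 -0.2294  0.0181] [ 0.5536 -0.157   0.0259]
stops bright 164 [ 0.4858 -0.2289  0.022 ] [ 0.5535 -0.1575  0.022 ]
((519.6533813476562, -193.1607666015625), (67.55977630615234, 71.4822006225586), 0.08321646600961685)
arm 452 [ 0.47  -0.188  0.255] [[-0.773 -0.019 -0.634]
 [ 0.076  0.99  -0.122]
 [ 0.63  -0.143 -0.763]] [0.967 0.16  0.054] [ 0.405 -0.202  0.2  ] [ 0.531 -0.177  0.303]
col 295 [ 0.379 -0.212  0.04 ] [ 0.436 -0.164  0.219]
scene 58 [ 0.5035 -0.2091  0.    ] [ 0.5553 -0.1582  0.    ]
left 28 dir 0.997 0.082 pt 0.5223 -0.1641
far 25 dir 0.064 -0.998 pt 0.5501 -0.1854
stops 137 [ 0.4836 -0.23    0.0182] [ 0.5568 -0.154   0.0258]
stops bright 132 [ 0.4851 -0.2291  0.022 ] [ 0.5575 -0.1531  0.022 ]
((510.6291809082031, -204.38246154785156), (55.82646560668945, 97.93212127685547), 46.31937789916992)
arm 229 [ 0.477 -0.182  0.255] [[-0.774 -0.022 -0.632]
 [-0.243 -0.912  0.33 ]
 [ 0.584 -0.409 -0.701]] [0.663 0.11  0.061] [ 0.41  -0.205  0.184] [ 0.536 -0.171  0.302]
col 572 [ 0.379 -0.212  0.04 ] [ 0.429 -0.163  0.223]
```

```bash
cat >> h.py <<'E'
def rot(psi,phi):
    """tool: heading psi (deg, world az), phi (deg) from straight down toward heading"""
    p,f=np.radians(psi),np.radians(phi); d=np.array([np.cos(p),np.sin(p),0]); z=np.array([0,0,1.])
    x=-np.cos(f)*z+np.sin(f)*d; zt=np.cos(f)*d+np.sin(f)*z; y=np.cross(zt,x)
    return R.from_matrix(np.c_[x,y,zt])
def plan(pos,Rt,n=None,start=None,v=36.,w=9.5):
    """rows to take TCP straight to pos, Rt"""
    from scipy.spatial.transform import Slerp
    if start is None:
        o=bot.get_obs(); start=(np.array(o["eef_pos"]),Q(o["tool_rot"]))
    p0,R0=start; pos=np.array(pos,float)
    rv=(R0.inv()*Rt).as_rotvec(); 
    if n is None: n=int(max(1,np.ceil(max(np.linalg.norm(pos-p0)*1000/v,np.degrees(np.linalg.norm(rv))/w))))
    sl=R.from_rotvec(rv/n); Rc=R0; step=(pos-p0)/n
    rows=[]
    for i in range(n):
        rows.append(np.r_[Rc.inv().apply(step)/.04, sl.as_rotvec()/(2*np.pi)].round(3)); Rc=Rc*sl
    print(n,"rows"); print("[["+"],[".join(",".join(f"{v:g}" for v in r) for r in rows)+"]]")
    return pos,Rt
E
python3 - <<'E'
from h import *
o=bot.get_obs(); p=o["eef_pos"];R0=Q(o["tool_rot"])
s=plan([.188,-.648,.45],R0)
s=plan([.50,.10,.45],rot(-90,0),start=s)
E
```

```text
7 rows
[[-0.784,-0,-0.001,0,0,0],[-0.784,-0,-0.001,0,0,0],[-0.784,-0,-0.001,0,0,0],[-0.784,-0,-0.001,0,0,0],[-0.784,-0,-0.001,0,0,0],[-0.784,-0,-0.001,0,0,0],[-0.784,-0,-0.001,0,0,0]]
23 rows
[[0.001,-0.687,-0.552,-0.009,-0,0],[0.001,-0.655,-0.589,-0.009,-0,0],[0.001,-0.621,-0.625,-0.009,-0,0],[0.001,-0.585,-0.659,-0.009,-0,0],[0.001,-0.547,-0.691,-0.009,-0,0],[0.001,-0.507,-0.72,-0.009,-0,0],[0.001,-0.466,-0.748,-0.009,-0,0],[0.001,-0.423,-0.772,-0.009,-0,0],[0.001,-0.38,-0.795,-0.009,-0,0],[0.001,-0.334,-0.815,-0.009,-0,0],[0,-0.288,-0.832,-0.009,-0,0],[0,-0.241,-0.847,-0.009,-0,0],[0,-0.193,-0.859,-0.009,-0,0],[0,-0.145,-0.869,-0.009,-0,0],[0,-0.096,-0.876,-0.009,-0,0],[0,-0.047,-0.88,-0.009,-0,0],[0,0.003,-0.881,-0.009,-0,0],[0,0.052,-0.879,-0.009,-0,0],[0,0.101,-0.875,-0.009,-0,0],[0,0.15,-0.868,-0.009,-0,0],[0,0.198,-0.858,-0.009,-0,0],[0,0.246,-0.846,-0.009,-0,0],[0,0.293,-0.831,-0.009,-0,0]]
```

Request:
step_arm:
  plan:
    - [-0.8,0,0,0,0,0]
    - [-0.8,0,0,0,0,0]
    - [-0.8,0,0,0,0,0]
    - [-0.8,0,0,0,0,0]
    - [-0.8,0,0,0,0,0]
    - [-0.8,0,0,0,0,0]
    - [-0.7,0,0,0,0,0]
  fingers: -1
  force: 40

```text
t: 0.98
eef_pos: [0.1877, -0.6482, 0.4521]
tool_rot: [-0.099, -0.7, -0.099, 0.7]
contact_force: [-0.3, -0.3, 0.7]
gripper_width: 1.0
```

```bash
python3 - <<'E'
from h import *
s=plan([.47,-.40,.45],rot(-100,0))
s=plan([.52,.10,.45],rot(-90,0),start=s)
E
```

```text
11 rows
[[0.005,-0.363,-0.773,-0.016,-0,0],[0.005,-0.283,-0.806,-0.016,-0,0],[0.005,-0.2,-0.831,-0.016,-0,0],[0.005,-0.115,-0.847,-0.016,-0,0],[0.005,-0.029,-0.854,-0.016,-0,0],[0.005,0.057,-0.852,-0.016,-0,0],[0.005,0.143,-0.842,-0.016,-0,0],[0.005,0.228,-0.824,-0.016,-0,0],[0.005,0.31,-0.796,-0.016,-0,0],[0.005,0.389,-0.761,-0.016,-0,0],[0.005,0.464,-0.718,-0.016,-0,0]]
14 rows
[[0,-0.067,-0.895,-0.002,0,0],[0,-0.056,-0.896,-0.002,0,0],[0,-0.045,-0.896,-0.002,0,0],[0,-0.034,-0.897,-0.002,0,0],[0,-0.022,-0.897,-0.002,0,0],[0,-0.011,-0.897,-0.002,0,0],[0,-0,-0.897,-0.002,0,0],[0,0.011,-0.897,-0.002,0,0],[0,0.022,-0.897,-0.002,0,0],[0,0.033,-0.897,-0.002,0,0],[0,0.045,-0.896,-0.002,0,0],[0,0.056,-0.896,-0.002,0,0],[0,0.067,-0.895,-0.002,0,0],[0,0.078,-0.894,-0.002,0,0]]
```

Request:
step_arm:
  plan:
    - [0,-0.36,-0.77,-0.016,0,0]
    - [0,-0.28,-0.81,-0.016,0,0]
    - [0,-0.2,-0.83,-0.016,0,0]
    - [0,-0.12,-0.85,-0.016,0,0]
    - [0,-0.03,-0.85,-0.016,0,0]
    - [0,0.06,-0.85,-0.016,0,0]
    - [0,0.14,-0.84,-0.016,0,0]
    - [0,0.23,-0.82,-0.016,0,0]

```text
t: 1.98
eef_pos: [0.3939, -0.4679, 0.4508]
tool_rot: [-0.366, -0.605, -0.367, 0.605]
contact_force: [0.7, -0.4, -0.0]
gripper_width: 1.001
```

Request:
step_arm:
  plan:
    - [0,0.31,-0.8,-0.016,0,0]
    - [0,0.39,-0.76,-0.016,0,0]
    - [0,0.46,-0.72,-0.016,0,0]
    - [0,-0.06,-0.9,-0.003,0,0]
    - [0,-0.06,-0.9,-0.003,0,0]
    - [0,-0.05,-0.9,-0.002,0,0]
    - [0,-0.04,-0.9,-0.002,0,0]
    - [0,-0.03,-0.9,-0.002,0,0]

```text
t: 2.98
eef_pos: [0.4883, -0.2204, 0.4511]
tool_rot: [-0.473, -0.526, -0.473, 0.526]
contact_force: [0.0, -0.7, 0.5]
gripper_width: 0.997
```

Request:
step_arm:
  plan:
    - [0,0,-0.9,-0.002,0,0]
    - [0,0,-0.9,-0.002,0,0]
    - [0,0,-0.9,-0.002,0,0]
    - [0,0,-0.9,-0.002,0,0]
    - [0,0.02,-0.9,-0.002,0,0]
    - [0,0.03,-0.9,-0.002,0,0]
    - [0,0.05,-0.9,-0.002,0,0]
    - [0,0.06,-0.9,-0.002,0,0]

```text
t: 3.98
eef_pos: [0.5127, 0.0666, 0.4512]
tool_rot: [-0.499, -0.501, -0.499, 0.501]
contact_force: [0.1, -0.2, -1.0]
gripper_width: 0.999
```

```bash
python3 - <<'E'
from h import *
o=bot.get_obs(); print(o["t"],o["q"].round(2),o["eef_pos"].round(3),Q(o["tool_rot"]).as_matrix().round(2))
s=plan([.53,.02,.30],rot(-90,65))
s=plan([.53,-.16,.13],rot(-90,65),start=s)
E
```

```text
3.975 [ 0.33  0.13 -0.65  1.56  0.08  1.48 -0.33] [0.513 0.067 0.451] [[-0.    1.   -0.01]
 [-0.   -0.01 -1.  ]
 [-1.   -0.    0.  ]]
7 rows
[[0.54,0.063,0.166,-0,-0.026,0],[0.56,0.062,0.077,-0,-0.026,0],[0.565,0.062,-0.015,-0,-0.026,0],[0.555,0.062,-0.105,-0,-0.026,0],[0.531,0.062,-0.194,-0,-0.026,0],[0.493,0.062,-0.277,-0,-0.026,0],[0.442,0.062,-0.352,-0,-0.026,0]]
7 rows
[[0.839,0,-0.279,0,0,0],[0.839,0,-0.279,0,0,0],[0.839,0,-0.279,0,0,0],[0.839,0,-0.279,0,0,0],[0.839,0,-0.279,0,0,0],[0.839,0,-0.279,0,0,0],[0.839,0,-0.279,0,0,0]]
```

Request:
step_arm:
  plan:
    - [0.54,0.06,0.17,0,-0.026,0]
    - [0.56,0.06,0.08,0,-0.026,0]
    - [0.56,0.06,0,0,-0.026,0]
    - [0.55,0.06,-0.1,0,-0.026,0]
    - [0.53,0.06,-0.19,0,-0.026,0]
    - [0.49,0.06,-0.28,0,-0.026,0]
    - [0.44,0.06,-0.35,0,-0.025,0]

```text
t: 4.85
eef_pos: [0.5297, 0.018, 0.3004]
tool_rot: [-0.689, -0.151, -0.15, 0.692]
contact_force: [2.2, -1.3, -0.3]
gripper_width: 1.0
```

```bash
python3 - <<'E'
from h import *
o=bot.get_obs(); print(o["t"],o["q"].round(2),o["eef_pos"].round(3),Q(o["tool_rot"]).as_matrix().round(2))
im,d=bot.read_camera("wrist"); cv2.imwrite("pics/w1.png",im[...,::-1]); np.savez("w1.npz",im=im,d=d,p=o["eef_pos"],q=o["tool_rot"])
im,d=bot.read_camera("scene"); cv2.imwrite("pics/s1.png",im[...,::-1])
E
```

```text
4.85 [-0.24  0.58 -0.54  1.77  0.96  1.89 -1.07] [0.53  0.018 0.3  ] [[-0.    1.   -0.  ]
 [-0.91 -0.   -0.42]
 [-0.42  0.    0.91]]
```

View pics/w1.png

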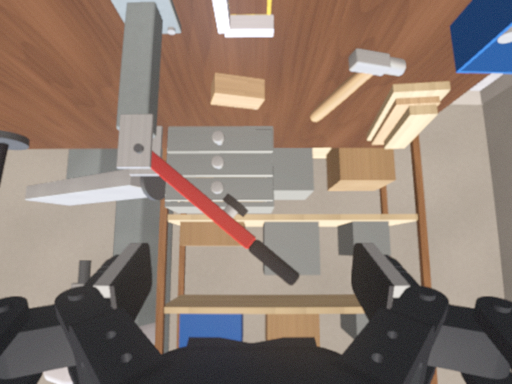

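View pics/s1.png

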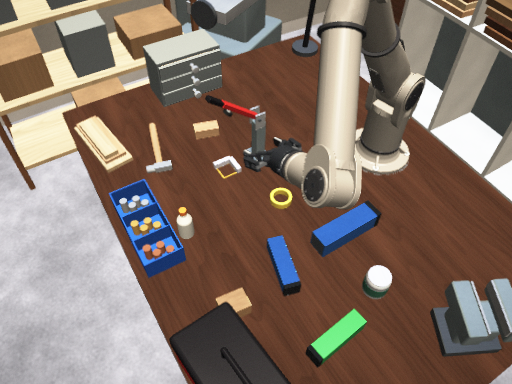

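Request:
step_arm:
  plan:
    - [0.84,0,-0.28,0,0,0]
    - [0.84,0,-0.28,0,0,0]
    - [0.84,0,-0.28,0,0,0]
    - [0.84,0,-0.28,0,0,0]
    - [0.84,0,-0.28,0,0,0]

```text
t: 5.58
eef_pos: [0.5293, -0.1124, 0.1808]
tool_rot: [-0.688, -0.155, -0.152, 0.693]
contact_force: [0.1, 0.2, 0.7]
gripper_width: 1.0
```

```bash
python3 - <<'E'
from h import *
o=bot.get_obs(); print(o["t"],o["q"].round(2),o["eef_pos"].round(3),Q(o["tool_rot"]).as_matrix().round(2))
E
```

```text
5.575 [-0.09  0.67 -0.46  1.95  1.11  1.64 -1.19] [ 0.529 -0.112  0.181] [[-0.01  1.   -0.01]
 [-0.91 -0.01 -0.42]
 [-0.42  0.    0.91]]
```

```bash
python3 - <<'E'
from h import *
o=bot.get_obs()
im,d=bot.read_camera("wrist"); cv2.imwrite("pics/w2.png",im[...,::-1]); np.savez("w2.npz",im=im,d=d,p=o["eef_pos"],q=o["tool_rot"])
E
```

```text
(no output)
```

View pics/w2.png

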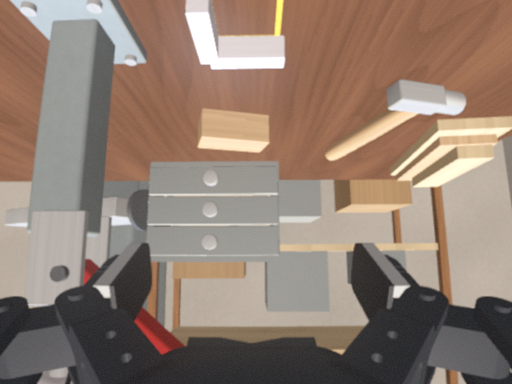

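```bash
python3 - <<'E'
from h import *
f=np.load("w2.npz"); cr=f["im"][0:75,180:295]; cv2.imwrite("pics/w2c.png",cv2.resize(cr,None,fx=6.9,fy=6.9,interpolation=cv2.INTER_CUBIC)[...,::-1])
c=cam("wrist",dict(eef_pos=f["p"],tool_rot=f["q"]))
P=cloud(c,f["d"]); print(P[20,200],P[20,240],P[5,280],P[50,250],P[100,230])
E
```

```text
[ 0.49283145 -0.16387863  0.02275429] [ 0.51973126 -0.19204808  0.00159379] [ 0.55037665 -0.17611349  0.00111428] [ 0.52742623 -0.21235847  0.01512781] [ 5.01559424e-01 -3.39121302e-01  2.40812184e-04]
```

View pics/w2c.png

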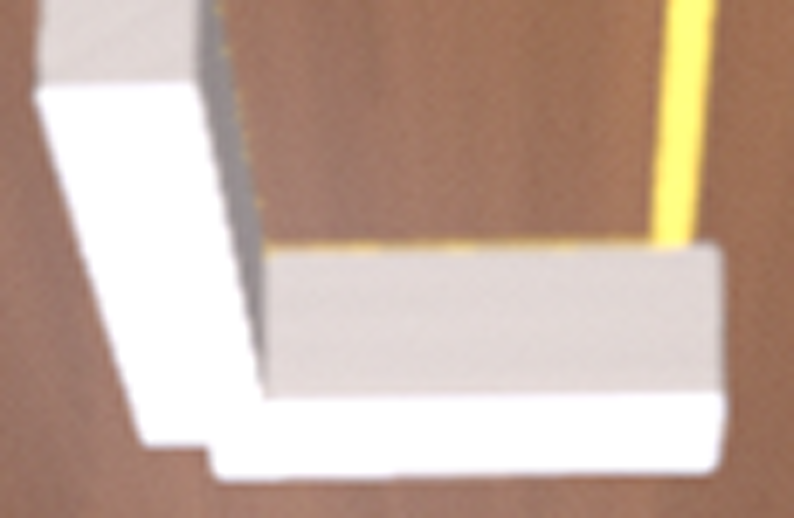

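```bash
python3 - <<'E'
from h import *
f=np.load("w2.npz"); c=cam("wrist",dict(eef_pos=f["p"],tool_rot=f["q"]))
g=lambda l,z:plane(c,np.array([[180+(a+.5)/6.9-.5,(b+.5)/6.9-.5] for a,b in l]),z)
print("corner0",g([(267,248),(690,243)],0)); print("corner22",g([(265,397),(722,393),(200,85)],.022)); print("yellow outer/inner",g([(715,5),(694,235),(667,5),(652,235)],0))
ct=cam("top"); h=lambda l,z:plane(ct,np.array([[300+(a+.5)/7-.5,170+(b+.5)/7-.5] for a,b in l]),z)
print("top: inner corner22 ",h([(178,285),(178,170),(62,288)],.022),"yellow outer",h([(60,180),(170,180),(66,287)],0))
E
```

```text
corner0 [[ 0.50015524 -0.21376447  0.        ]
 [ 0.55281839 -0.21344595  0.        ]]
corner22 [[ 0.50052316 -0.21160248  0.022     ]
 [ 0.55609874 -0.21146053  0.022     ]
 [ 0.49977361 -0.15672252  0.022     ]]
yellow outer/inner [[ 5.52504993e-01 -1.72559365e-01  0.00000000e+00]
 [ 5.53197078e-01 -2.11869047e-01  0.00000000e+00]
 [ 5.47349978e-01 -1.72532518e-01  0.00000000e+00]
 [ 5.48000764e-01 -2.11833415e-01  2.77555756e-17]]
top: inner corner22  [[ 0.50176168 -0.21181538  0.022     ]
 [ 0.55731836 -0.21268144  0.022     ]
 [ 0.50021439 -0.15569315  0.022     ]] yellow outer [[ 0.55406404 -0.1589479   0.        ]
 [ 0.55423713 -0.21335237  0.        ]
 [ 0.50150728 -0.16131136  0.        ]]
```

```bash
python3 - <<'E'
from h import *
s=plan([.53,.07,.30],rot(-95,20))
s=plan([.538,.120,.198],rot(-105,-25),start=s)
s=plan([.5594,.2021,.017],rot(-105,-25),start=s)
E
```

```text
7 rows
[[-0.788,0.001,0.113,0.001,0.018,-0.001],[-0.796,-0.005,0.024,0.001,0.018,-0.001],[-0.793,-0.011,-0.065,0.001,0.018,-0.001],[-0.781,-0.017,-0.154,0.001,0.018,-0.001],[-0.758,-0.024,-0.24,0.001,0.018,-0.001],[-0.726,-0.032,-0.324,0.001,0.018,-0.001],[-0.685,-0.04,-0.403,0.001,0.018,-0.001]]
5 rows
[[0.393,0.018,-0.412,0.006,0.025,0],[0.452,0.004,-0.346,0.006,0.025,0],[0.501,-0.008,-0.271,0.006,0.025,0],[0.537,-0.017,-0.189,0.006,0.025,0],[0.56,-0.023,-0.102,0.006,0.025,0]]
6 rows
[[0.833,-0.002,-0.002,0,0,0],[0.833,-0.002,-0.002,0,0,0],[0.833,-0.002,-0.002,0,0,0],[0.833,-0.002,-0.002,0,0,0],[0.833,-0.002,-0.002,0,0,0],[0.833,-0.002,-0.002,0,0,0]]
```

Request:
step_arm:
  plan:
    - [-0.79,0,0.11,0.001,0.018,-0.001]
    - [-0.8,-0.005,0.02,0.001,0.018,-0.001]
    - [-0.79,-0.01,-0.065,0.001,0.018,-0.001]
    - [-0.78,-0.017,-0.154,0.001,0.018,-0.001]
    - [-0.76,-0.024,-0.24,0.001,0.018,-0.001]
    - [-0.73,-0.03,-0.32,0.001,0.018,-0.001]
    - [-0.68,-0.04,-0.4,0.001,0.018,-0.001]

```text
t: 6.5
eef_pos: [0.5298, 0.0766, 0.3051]
tool_rot: [-0.558, -0.422, -0.394, 0.596]
contact_force: [1.1, 0.4, -0.3]
gripper_width: 0.997
```

Request:
step_arm:
  plan:
    - [0.39,0.02,-0.41,0.006,0.025,0]
    - [0.45,0,-0.35,0.006,0.025,0]
    - [0.5,-0.01,-0.27,0.006,0.025,0]
    - [0.54,-0.02,-0.19,0.006,0.025,0]
    - [0.56,-0.02,-0.1,0.006,0.025,0]
    - [0,0,0,0,0,0]

```text
t: 7.25
eef_pos: [0.5355, 0.1221, 0.1992]
tool_rot: [0.323, 0.666, 0.518, -0.427]
contact_force: [-0.3, 0.3, 0.0]
gripper_width: 0.998
```

```bash
python3 - <<'E'
from h import *
o=bot.get_obs(); print(o["t"],o["q"].round(2),o["eef_pos"].round(3))
im,d=bot.read_camera("wrist"); cv2.imwrite("pics/w3.png",im[...,::-1]); 
c=cam("wrist",o); P=cloud(c,d); hsv=cv2.cvtColor(im,cv2.COLOR_RGB2HSV)
m=(hsv[...,0]>100)&(hsv[...,0]<125)&(hsv[...,1]>120)&(abs(P[...,2]-.048)<.006)&(abs(P[...,0]-.568)<.06)
T=P[m]; print(len(T)); print(cv2.minAreaRect((T[:,:2]*1000).astype(np.float32)),np.median(T[:,2]))
s=plan([.5594,.2021,.017],rot(-105,-25))
E
```

```text
7.25 [ 0.65  0.41 -0.91  1.98 -0.11  0.72 -0.37] [0.535 0.122 0.199]
7391
((566.6338500976562, 232.1119384765625), (158.0828399658203, 46.267974853515625), 75.20540618896484) 0.04864384427278201
6 rows
[[0.837,0.019,0.019,0,-0,0],[0.837,0.017,0.019,0,-0,0],[0.837,0.016,0.018,0,-0,0],[0.837,0.014,0.018,0,-0,0],[0.837,0.012,0.017,0,-0,0],[0.837,0.01,0.017,0,-0,0]]
```

View pics/w3.png

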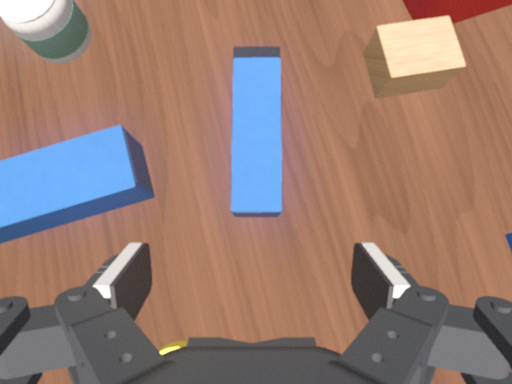

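Request:
step_arm:
  plan:
    - [0.84,0.02,0.02,0,0,0]
    - [0.84,0.02,0.02,0,0,0]
    - [0.84,0.015,0.02,0,0,0]
    - [0.84,0.015,0.02,0,0,0]
    - [0.84,0.01,0.02,0,0,0]
    - [0.83,0.01,0.02,0,0,0]
    - [0,0,0,0,0,0]

```text
t: 8.18
eef_pos: [0.5578, 0.2073, 0.0167]
tool_rot: [0.326, 0.664, 0.522, -0.425]
contact_force: [-0.5, 0.1, 0.8]
gripper_width: 1.0
```

Request:
step_arm:
  plan:
    - [0,0,0,0,0,0]
    - [0,0,0,0,0,0]
    - [0,0,0,0,0,0]
    - [0,0,0,0,0,0]
    - [0,0,0,0,0,0]
    - [0,0,0,0,0,0]
    - [0,0,0,0,0,0]
    - [0,0,0,0,0,0]
  fingers: 1
  force: 60

```text
t: 9.18
eef_pos: [0.559, 0.2037, 0.0177]
tool_rot: [0.325, 0.666, 0.519, -0.425]
contact_force: [-2.7, -2.5, 10.0]
gripper_width: 0.553
```

```bash
python3 - <<'E'
from h import *
o=bot.get_obs(); print(o["t"],o["q"].round(2),o["eef_pos"].round(4),o["contact_force"],o["gripper_width"],Q(o["tool_rot"]).as_matrix().round(3))
im,d=bot.read_camera("wrist"); cv2.imwrite("pics/w4.png",im[...,::-1]); 
E
```

```text
9.175 [ 0.28  0.71 -0.67  2.02  0.07  0.33 -0.54] [0.559  0.2037 0.0177] [-2.73061287 -2.53979088  9.96496538] 0.5532455185986537 [[ 0.099  0.968 -0.229]
 [ 0.416 -0.25  -0.874]
 [-0.904 -0.008 -0.428]]
```

View pics/w4.png

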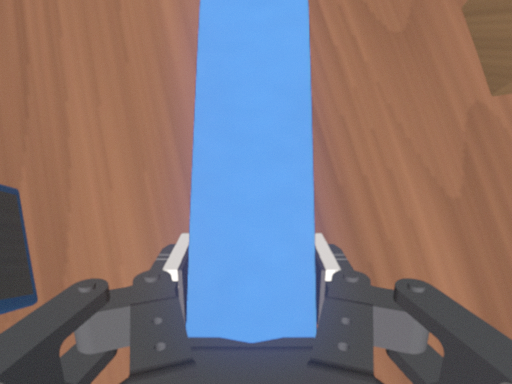

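```bash
cat >> h.py <<'E'
def legpose(psi,th,foot=None,E=None,clear=0.):
    p,t=np.radians(psi),np.radians(th); d=np.array([np.cos(p),np.sin(p),0]);z=np.array([0,0,1.])
    x=np.cos(t)*d+np.sin(t)*z; n=-np.sin(t)*d+np.cos(t)*z
    mid=np.r_[E[:2],clear]+.085*x+.024*n
    return mid, R.from_matrix(np.c_[x,np.cross(n,x),n])
def rowsfrom(poses):
    rows=[]
    for (p0,R0),(p1,R1) in zip(poses[:-1],poses[1:]):
        rows.append(np.r_[R0.inv().apply(p1-p0)/.04,(R0.inv()*R1).as_rotvec()/2/np.pi].round(3))
    for i in range(0,len(rows),8):
        print("[["+"],[".join(",".join(f"{v:g}" for v in r) for r in rows[i:i+8])+"]]")
E
python3 - <<'E'
from h import *
o=bot.get_obs(); Rt=Q(o["tool_rot"]);pt=o["eef_pos"]
a=-104.8;d=np.array([np.cos(np.radians(a)),np.sin(np.radians(a)),0])
mid=np.array([.567,.232,0])-.006*d; E0=mid-.085*d
m0,L0=legpose(a,0,E=E0)
dp=Rt.inv().apply(m0-pt); dR=Rt.inv()*L0; print("mid in tool",dp.round(4)); print(dR.as_matrix().round(3))
np.savez("grasp.npz",dp=dp,dR=dR.as_quat())
a1=-89.3; d1=np.array([np.cos(np.radians(a1)),np.sin(np.radians(a1)),0]); E1=np.array([.55,.12,0])+.024*d1
poses=[]
N=16
for s in np.linspace(0,1,N+1):
    w=s*s*(3-2*s) ; 
    m,L=legpose(a+(a1-a)*w,90*s,E=E0+(E1-E0)*w,clear=.004*min(1,3*s))
    T=L*dR.inv(); poses.append((m-T.apply(dp),T))
rowsfrom(poses); print(poses[-1][0])
E
```

```text
mid in tool [ 0.0095  0.0007 -0.0347]
[[-0.428 -0.01  -0.904]
 [-0.006  1.    -0.008]
 [ 0.904  0.002 -0.428]]
[[-0.284,0.012,-0.128,-0,-0.016,-0],[-0.319,0.036,-0.014,-0.001,-0.016,-0],[-0.327,0.053,0.089,-0.002,-0.016,-0],[-0.313,0.062,0.179,-0.003,-0.016,-0],[-0.281,0.064,0.251,-0.003,-0.016,-0],[-0.223,0.058,0.302,-0.003,-0.016,0],[-0.165,0.046,0.33,-0.004,-0.016,0.001],[-0.112,0.029,0.337,-0.004,-0.016,0.001]]
[[-0.062,0.01,0.321,-0.004,-0.016,0.002],[-0.021,-0.009,0.285,-0.003,-0.016,0.002],[0.006,-0.026,0.232,-0.003,-0.016,0.002],[0.015,-0.039,0.165,-0.002,-0.016,0.002],[0.002,-0.045,0.089,-0.002,-0.016,0.002],[-0.034,-0.044,0.008,-0.001,-0.016,0.002],[-0.097,-0.034,-0.072,-0.001,-0.016,0.001],[-0.186,-0.015,-0.145,-0,-0.016,0]]
[0.54956762 0.11370561 0.12442813]
```

Request:
step_arm:
  plan:
    - [-0.284,0.012,-0.128,0,-0.016,0]
    - [-0.32,0.036,-0.014,-0.001,-0.016,0]
    - [-0.327,0.053,0.089,-0.002,-0.016,0]
    - [-0.313,0.062,0.179,-0.003,-0.016,0]
    - [-0.281,0.064,0.251,-0.003,-0.016,0]
    - [-0.223,0.058,0.302,-0.003,-0.016,0]
    - [-0.165,0.046,0.33,-0.004,-0.016,0.001]
    - [-0.112,0.029,0.337,-0.004,-0.016,0.001]

```text
t: 10.22
eef_pos: [0.5593, 0.1364, 0.1015]
tool_rot: [-0.543, -0.423, -0.378, 0.619]
contact_force: [-0.5, -0.3, -3.4]
gripper_width: 0.551
```

```bash
cat > chk.py <<'E'
from h import *
def leg():
    g=np.load("grasp.npz");o=bot.get_obs();T=Q(o["tool_rot"]);m=o["eef_pos"]+T.apply(g["dp"]);L=T*R.from_quat(g["dR"]);x=L.as_matrix()[:,0];f=m-.085*x
    print("t",round(float(o["t"]),2),"q",o["q"].round(2),"mid",m.round(4),"foot",f.round(4),"axis",x.round(3),"F",o["contact_force"].round(1),"w",round(float(o["gripper_width"]),3))
    return m,L,f
E
python3 - <<'E'
from chk import *
leg()
im,d=bot.read_camera("scene"); cv2.imwrite("pics/s2.png",cv2.resize(im[130:330,180:420],None,fx=3,fy=3)[...,::-1])
E
```

```text
t 10.22 q [-0.35  0.58 -0.22  1.78  0.45  1.08 -0.94] mid [0.5634 0.1651 0.0803] foot [0.5708 0.2235 0.0189] axis [-0.086 -0.686  0.722] F [-0.5 -0.3 -3.4] w 0.551
```

View pics/s2.png

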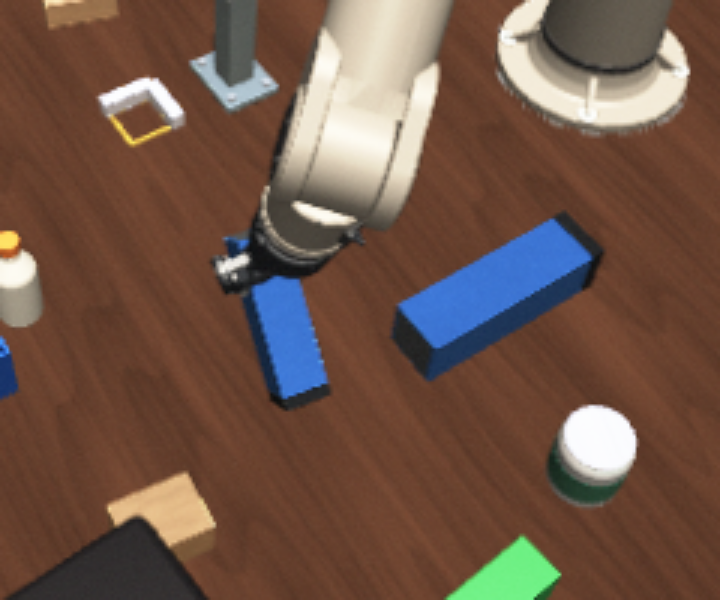

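Request:
step_arm:
  plan:
    - [-0.062,0.01,0.321,-0.004,-0.016,0.002]
    - [-0.02,-0.009,0.285,-0.003,-0.016,0.002]
    - [0.006,-0.026,0.232,-0.003,-0.016,0.002]
    - [0.015,-0.039,0.165,-0.002,-0.016,0.002]
    - [0.002,-0.045,0.089,-0.002,-0.016,0.002]
    - [-0.034,-0.044,0.008,-0.001,-0.016,0.002]
    - [-0.097,-0.034,-0.072,-0.001,-0.016,0.001]
    - [-0.186,-0.015,-0.145,0,-0.016,0]

```text
t: 11.28
eef_pos: [0.5479, 0.1154, 0.123]
tool_rot: [0.694, 0.14, 0.145, -0.691]
contact_force: [0.7, 0.5, -2.7]
gripper_width: 0.552
```

```bash
python3 - <<'E'
from chk import *
leg()
im,d=bot.read_camera("scene"); cv2.imwrite("pics/s3.png",cv2.resize(im[130:330,180:420],None,fx=3,fy=3)[...,::-1])
im,d=bot.read_camera("wrist"); cv2.imwrite("pics/w5.png",im[...,::-1])
leg()
E
```

```text
t 11.28 q [-0.71  0.86 -0.04  1.66  0.77  1.62 -1.14] mid [0.5483 0.1204 0.0874] foot [0.5484 0.1174 0.0024] axis [-0.001  0.036  0.999] F [ 0.7  0.5 -2.7] w 0.552
t 11.38 q [-0.72  0.87 -0.04  1.66  0.77  1.62 -1.14] mid [0.5478 0.1212 0.0871] foot [0.5477 0.1178 0.0022] axis [0.001 0.04  0.999] F [-1.6 -1.6  1.6] w 0.556
```

View pics/s3.png

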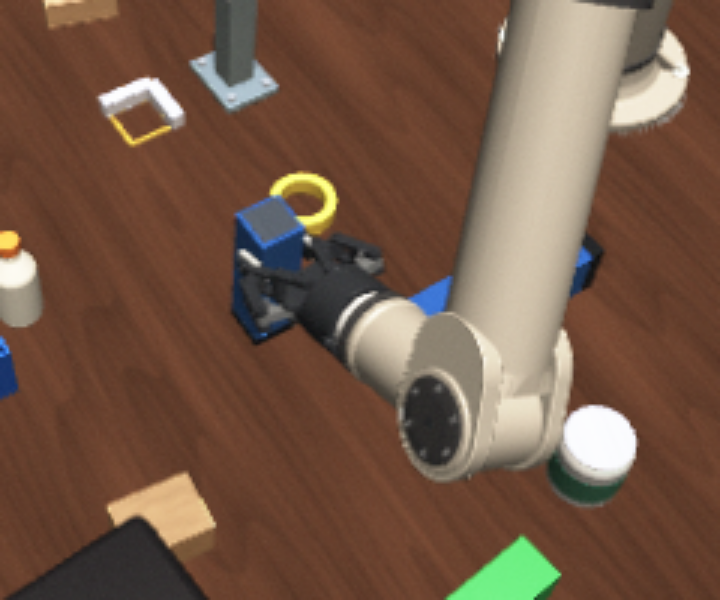

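View pics/w5.png

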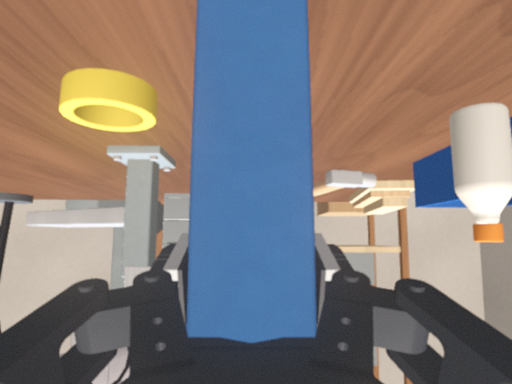

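```bash
cat >> chk.py <<'E'
def legface():
    o=bot.get_obs(); im,d=bot.read_camera("wrist"); c=cam("wrist",o); P=cloud(c,d); hsv=cv2.cvtColor(im,cv2.COLOR_RGB2HSV)
    m=(hsv[...,0]>100)&(hsv[...,0]<125)&(hsv[...,1]>120)&(d>0); m[:,:190]=0;m[:,320:]=0;m[330:]=0
    A=P[m]; mu=np.median(A,0); 
    for _ in range(4):
        u,s,vt=np.linalg.svd(A-A.mean(0),full_matrices=False); n=vt[2]; r=(A-A.mean(0))@n; A=A[abs(r)<max(.0015,2*r.std())]
    n*=np.sign(n[1]); zs=A[:,2]; print("leg face n",n.round(4),"tilt deg",np.degrees(np.arcsin(n[2])).round(2),"heading",np.degrees(np.arctan2(-n[1],-n[0])).round(2),"cen",A.mean(0).round(4),len(A),"zmin",zs.min().round(3),zs.max().round(3))
    return n,A.mean(0)
def move_foot(foot,psi,n=None,v=36.,w=9.):
    """plan moving the leg so that it stands vertically with given foot centre"""
    g=np.load("grasp.npz"); dR=R.from_quat(g["dR"])
    p=np.radians(psi); d=np.array([np.cos(p),np.sin(p),0]); m,L=legpose(psi,90,E=np.array(foot)+.024*d,clear=foot[2])
    T=L*dR.inv(); return plan(m-T.apply(g["dp"]),T,n=n,v=v,w=w)
E
python3 - <<'E'
from chk import *
leg(); legface()
move_foot([.535,-.10,.005],-89.3)
E
```

```text
t 11.38 q [-0.72  0.87 -0.04  1.66  0.77  1.62 -1.14] mid [0.5478 0.1212 0.0871] foot [0.5477 0.1178 0.0022] axis [0.001 0.04  0.999] F [-1.6 -1.6  1.6] w 0.556
leg face n [-0.0165  0.9995 -0.0265] tilt deg -1.52 heading -89.05 cen [0.5466 0.1459 0.0902] 38310 zmin 0.017 0.152
7 rows
[[0.725,-0.051,0.321,0,0.001,-0],[0.723,-0.051,0.325,0,0.001,-0],[0.721,-0.05,0.329,0,0.001,-0],[0.72,-0.05,0.332,0,0.001,-0],[0.718,-0.05,0.336,0,0.001,-0],[0.716,-0.05,0.34,0,0.001,-0],[0.714,-0.049,0.344,0,0.001,-0]]
```

Request:
step_arm:
  plan:
    - [0.725,-0.05,0.32,0,0.0008,0]
    - [0.72,-0.05,0.325,0,0.0008,0]
    - [0.72,-0.05,0.33,0,0.0008,0]
    - [0.72,-0.05,0.33,0,0.0008,0]
    - [0.72,-0.05,0.335,0,0.0008,0]
    - [0.715,-0.05,0.34,0,0.0008,0]
    - [0.715,-0.05,0.34,0,0.0008,0]
    - [0,0,0,0,0,0]

```text
t: 12.42
eef_pos: [0.5339, -0.1102, 0.1265]
tool_rot: [-0.69, -0.153, -0.156, 0.69]
contact_force: [0.0, 0.5, -4.4]
gripper_width: 0.552
```

```bash
python3 - <<'E'
from chk import *
leg(); legface()
move_foot([.531,-.180,.004],-89.3,v=20)
im,d=bot.read_camera("scene"); cv2.imwrite("pics/s4.png",cv2.resize(im[80:280,180:420],None,fx=3,fy=3)[...,::-1])
E
```

```text
t 12.43 q [-0.48  0.73  0.05  1.98  0.97  1.32 -1.14] mid [ 0.5344 -0.1039  0.0911] foot [ 0.5345 -0.1039  0.0061] axis [-0.001  0.     1.   ] F [ 0.   0.5 -4.4] w 0.552
leg face n [0.0016 0.9313 0.3642] tilt deg 21.36 heading -90.1 cen [ 0.5341 -0.064   0.1008] 41607 zmin 0.05 0.158
4 rows
[[0.446,-0.028,0.201,-0,-0,0],[0.447,-0.028,0.2,-0,-0,0],[0.447,-0.028,0.2,-0,-0,0],[0.447,-0.028,0.2,-0,-0,0]]
```

View pics/s4.png

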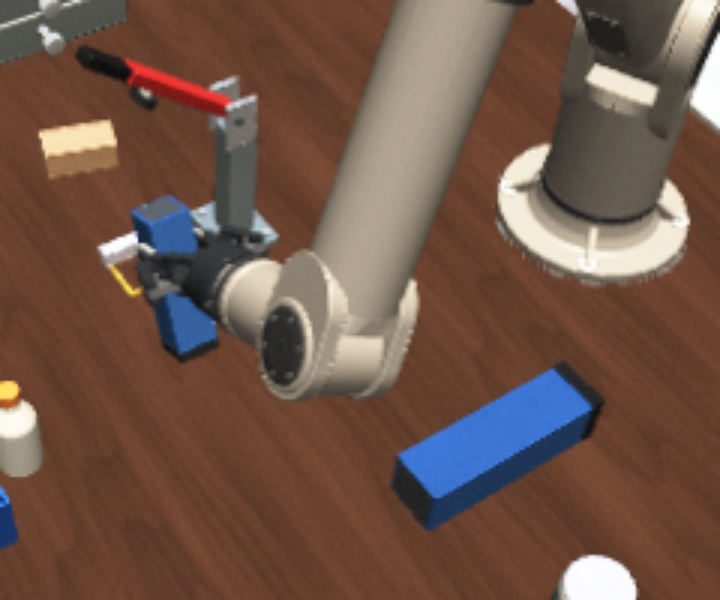

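```bash
cat >> chk.py <<'E'
def update(apply=True):
    n,cen=legface(); g=np.load("grasp.npz"); o=bot.get_obs(); T=Q(o["tool_rot"]); dR=R.from_quat(g["dR"])
    L=(T*dR).as_matrix(); yax=L[:,1]; # hinge axis
    # old foot-side face normal facing camera is leg n axis
    n_old=L[:,2]; nn=n-(n@yax)*yax; nn/=np.linalg.norm(nn)
    ang=np.arctan2(np.cross(n_old,nn)@yax,n_old@nn); rv=R.from_rotvec(ang*yax)
    G=o["eef_pos"]+T.apply([-.0187,0,0]); m=o["eef_pos"]+T.apply(g["dp"]); m2=G+rv.apply(m-G); L2=rv*R.from_matrix(L)
    x=L2.as_matrix()[:,0]; print("rot deg",np.degrees(ang).round(1),"mid",m2.round(4),"foot",(m2-.085*x).round(4),"axis",x.round(3),"face offset (want .024)",((cen-m2)@L2.as_matrix()[:,2]).round(4))
    if apply: np.savez("grasp.npz",dp=T.inv().apply(m2-o["eef_pos"]),dR=(T.inv()*L2).as_quat())
E
python3 - <<'E'
from chk import *
update(); leg()
move_foot([.534,-.07,.012],-89.3)
E
```

```text
leg face n [-0.0031  0.9305  0.3662] tilt deg 21.48 heading -89.81 cen [ 0.5353 -0.0603  0.1002] 41553 zmin 0.05 0.157
rot deg 21.4 mid [ 0.536  -0.0828  0.0894] foot [ 0.5356 -0.0517  0.0103] axis [ 0.004 -0.366  0.931] face offset (want .024) 0.0249
t 12.57 q [-0.49  0.73  0.05  1.97  0.97  1.32 -1.14] mid [ 0.536  -0.0828  0.0894] foot [ 0.5356 -0.0517  0.0103] axis [ 0.004 -0.366  0.931] F [ 0.3  0.8 -3.7] w 0.553
3 rows
[[-0.256,-0.017,0.002,0,-0.02,-0],[-0.254,-0.017,0.034,0,-0.02,-0],[-0.248,-0.017,0.066,0,-0.02,-0]]
```

Request:
step_arm:
  plan:
    - [-0.1,0,0.2,0,0,0]
    - [-0.16,-0.01,-0.06,0,-0.012,0]
    - [-0.15,-0.01,0,0,-0.012,0]
    - [-0.15,-0.01,0,0,-0.012,0]
    - [-0.15,-0.01,0.02,0,-0.012,0]
    - [-0.15,-0.01,0.04,0,-0.012,0]
    - [0,0,0,0,0,0]
  force: 110

```text
t: 13.45
eef_pos: [0.5337, -0.0749, 0.1427]
tool_rot: [0.71, 0.021, 0.025, -0.704]
contact_force: [0.0, 0.1, -3.5]
gripper_width: 0.544
```

```bash
python3 - <<'E'
from chk import *
leg(); update()
move_foot([.532,-.15,.008],-89.3,v=20)
E
```

```text
t 13.45 q [-0.64  0.94  0.12  1.9   0.99  1.6  -1.25] mid [ 0.5339 -0.067   0.1005] foot [ 0.5336 -0.0673  0.0155] axis [0.004 0.004 1.   ] F [ 0.   0.1 -3.5] w 0.544
leg face n [-0.0101  0.9999 -0.0034] tilt deg -0.19 heading -89.42 cen [ 0.5334 -0.0418  0.1018] 41526 zmin 0.048 0.164
rot deg 0.0 mid [ 0.534  -0.0678  0.1012] foot [ 0.5338 -0.0681  0.0162] axis [0.003 0.003 1.   ] face offset (want .024) 0.026
5 rows
[[0.413,-0.014,-0.014,0,0,-0],[0.413,-0.014,-0.014,0,0,-0],[0.413,-0.013,-0.014,0,0,-0],[0.413,-0.013,-0.014,0,0,-0],[0.413,-0.012,-0.013,0,0,-0]]
```

Request:
step_arm:
  plan:
    - [0.4,-0.015,-0.015,0,0,0]
    - [0.4,-0.015,-0.015,0,0,0]
    - [0.4,-0.015,-0.015,0,0,0]
    - [0.4,-0.015,-0.015,0,0,0]
    - [0.4,-0.015,-0.015,0,0,0]
    - [0.4,-0.015,-0.015,0,0,0]
    - [0.3,-0.01,-0.01,0,0,0]
    - [0,0,0,0,0,0]

```text
t: 14.5
eef_pos: [0.5295, -0.1855, 0.1334]
tool_rot: [0.708, 0.02, 0.024, -0.705]
contact_force: [-0.3, 0.4, -4.6]
gripper_width: 0.544
```

```bash
python3 - <<'E'
from chk import *
leg(); update(False)
for n,b in (("scene",(80,240,170,330)),("top",(140,270,270,400))):
    im,d=bot.read_camera(n); cv2.imwrite(f"pics/{n}5.png",cv2.resize(im[b[0]:b[1],b[2]:b[3]],None,fx=4,fy=4,interpolation=cv2.INTER_CUBIC)[:600,:800,::-1])
E
```

```text
t 14.5 q [-0.52  0.94  0.18  1.99  1.13  1.46 -1.31] mid [ 0.5297 -0.1777  0.0912] foot [ 0.5295 -0.1782  0.0062] axis [0.003 0.006 1.   ] F [-0.3  0.4 -4.6] w 0.544
leg face n [-0.0052  1.     -0.0059] tilt deg -0.34 heading -89.7 cen [ 0.5295 -0.1525  0.0928] 41135 zmin 0.039 0.154
rot deg -0.0 mid [ 0.5302 -0.1767  0.0909] foot [ 0.53   -0.1772  0.0059] axis [0.003 0.006 1.   ] face offset (want .024) 0.0242
```

View pics/scene5.png

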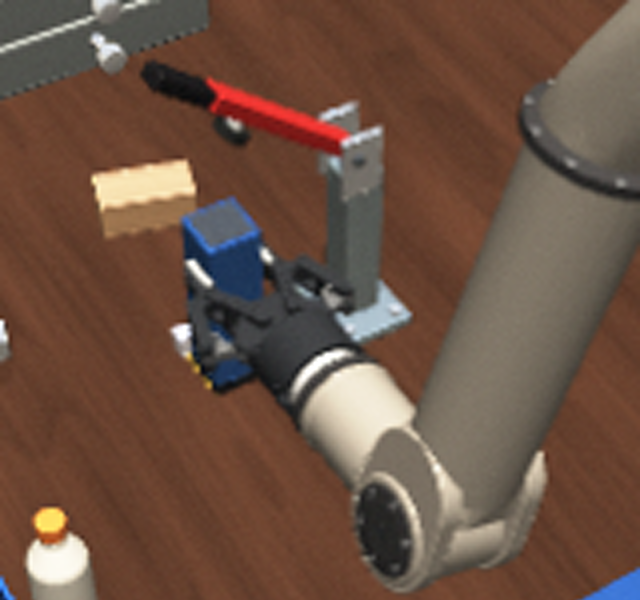

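View pics/top5.png

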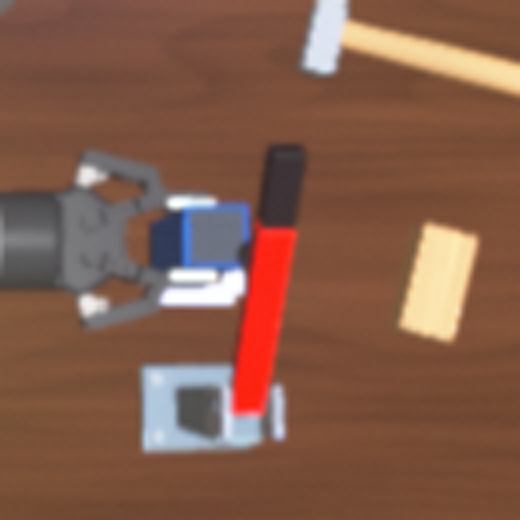

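Request:
step_arm:
  plan:
    - [0.06,0,-0.05,0,0,0]
    - [0.06,0,-0.05,0,0,0]
    - [0.05,0,0,0,0,0]
    - [0.04,0,0,0,0,0]
    - [0,0,0,0,0,0]

```text
t: 15.28
eef_pos: [0.5299, -0.1927, 0.1287]
tool_rot: [0.709, 0.02, 0.024, -0.705]
contact_force: [0.6, -0.4, -3.5]
gripper_width: 0.544
```

```bash
python3 - <<'E'
from chk import *
leg(); update(False)
E
```

```text
t 15.28 q [-0.51  0.95  0.19  1.99  1.14  1.45 -1.32] mid [ 0.5302 -0.1849  0.0865] foot [ 0.53   -0.1853  0.0015] axis [0.003 0.005 1.   ] F [ 0.6 -0.4 -3.5] w 0.544
leg face n [-0.0065  1.     -0.0051] tilt deg -0.29 heading -89.63 cen [ 0.5301 -0.1597  0.0887] 40704 zmin 0.034 0.149
rot deg 0.0 mid [ 0.5303 -0.1847  0.0865] foot [ 0.5301 -0.1851  0.0015] axis [0.003 0.005 1.   ] face offset (want .024) 0.025
```

No contact yet; continue in small steps toward the +x stop.

Request:
step_arm:
  plan:
    - [0.04,0,0,0,0,0]
    - [0.04,0,0,0,0,0]
    - [0,0,0,0,0,0]

```text
t: 15.7
eef_pos: [0.53, -0.1959, 0.1285]
tool_rot: [0.709, 0.02, 0.024, -0.705]
contact_force: [-0.0, 0.2, -1.9]
gripper_width: 0.544
```

Request:
step_arm:
  plan:
    - [0.025,0,0,0,0,0]
    - [0.025,0,0,0,0,0]
    - [0,0,0,0,0,0]

```text
t: 16.08
eef_pos: [0.5301, -0.1968, 0.1285]
tool_rot: [0.709, 0.021, 0.024, -0.704]
contact_force: [-2.2, 5.7, 0.9]
gripper_width: 0.542
```

Request:
step_arm:
  plan:
    - [0,-0.05,0,0,0,0]
    - [0,-0.05,0,0,0,0]
    - [0,0,0,0,0,0]

```text
t: 16.45
eef_pos: [0.5276, -0.1969, 0.1284]
tool_rot: [0.71, 0.022, 0.024, -0.704]
contact_force: [3.0, 3.0, 0.2]
gripper_width: 0.543
```

Request:
step_arm:
  plan:
    - [0,-0.04,0,0,0,0]
    - [0,-0.04,0,0,0,0]
    - [0,0,0,0,0,0]

```text
t: 16.82
eef_pos: [0.5246, -0.1969, 0.1285]
tool_rot: [0.71, 0.022, 0.024, -0.703]
contact_force: [4.6, 4.6, -1.1]
gripper_width: 0.548
```

```bash
python3 - <<'E'
from chk import *
leg(); update(False)
E
```

```text
t 16.82 q [-0.51  0.95  0.19  2.01  1.14  1.44 -1.33] mid [ 0.525  -0.189   0.0863] foot [ 0.525  -0.1894  0.0013] axis [-0.     0.004  1.   ] F [ 4.6  4.6 -1.1] w 0.548
leg face n [-9.9e-03  1.0e+00 -1.0e-04] tilt deg -0.0 heading -89.43 cen [ 0.5247 -0.1637  0.0884] 40907 zmin 0.034 0.149
rot deg 0.2 mid [ 0.5249 -0.1888  0.0862] foot [ 0.5249 -0.1888  0.0012] axis [-0.  0.  1.] face offset (want .024) 0.0252
```

Request:
step_arm:
  plan:
    - [0,-0.03,0,0,0,0]
    - [0,0,0,0,0,0]
    - [0,0,-0.05,0,0,0]
    - [0,0,0,0,0,0]

```text
t: 17.38
eef_pos: [0.5244, -0.1968, 0.1285]
tool_rot: [0.71, 0.021, 0.021, -0.703]
contact_force: [6.1, 5.9, 8.7]
gripper_width: 0.548
```

```bash
python3 - <<'E'
from chk import *
leg(); update(False)
E
```

```text
t 17.38 q [-0.51  0.95  0.19  2.01  1.14  1.45 -1.34] mid [ 0.5248 -0.1891  0.0863] foot [ 0.525  -0.1898  0.0013] axis [-0.002  0.008  1.   ] F [6.1 5.9 8.7] w 0.548
leg face n [-0.011   0.9999 -0.001 ] tilt deg -0.06 heading -89.37 cen [ 0.5245 -0.1636  0.088 ] 41069 zmin 0.034 0.149
rot deg 0.4 mid [ 0.5248 -0.1888  0.0862] foot [ 0.525  -0.1889  0.0012] axis [-0.002  0.001  1.   ] face offset (want .024) 0.0252
```

Request:
step_arm:
  plan:
    - [0,0,0,0,0,0]
    - [0,0,0,0,0,0]
    - [0,0,0,0,0,0]
    - [0,0,0,0,0,0]
    - [0,0,0,0,0,0]
    - [0,0,0,0,0,0]
  fingers: -1
  force: 40

```text
t: 18.18
eef_pos: [0.5216, -0.1976, 0.1263]
tool_rot: [0.709, 0.02, 0.024, -0.705]
contact_force: [-0.1, 0.4, 0.4]
gripper_width: 1.0
```

```bash
python3 - <<'E'
from chk import *
print(bot.get_obs()["gripper_width"],bot.get_obs()["contact_force"]);legface()
im,d=bot.read_camera("wrist"); cv2.imwrite("pics/w6.png",im[...,::-1])
E
```

```text
1.0000844135043843 [-0.05456772  0.39185493  0.43079148]
leg face n [-0.9771  0.2121  0.0159] tilt deg 0.91 heading -12.25 cen [ 0.5218 -0.1677  0.0884] 40913 zmin 0.032 0.738
```

View pics/w6.png

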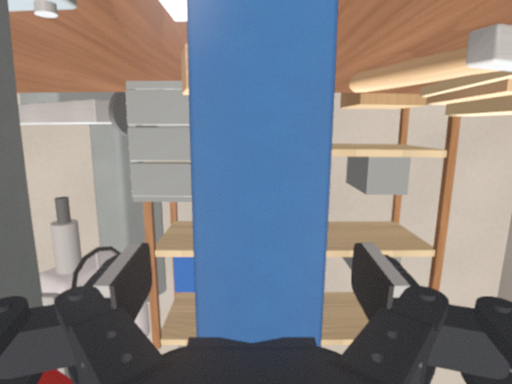

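Request:
step_arm:
  plan:
    - [-0.4,0,0.0,0,0,0]
    - [-0.7,0,0,0,0,0]
    - [-0.8,0,0,0,0,0]
    - [-0.8,0,0,0,0,0]
    - [-0.8,0,0,0,0,0]
    - [0,0,0,0,0,0]

```text
t: 19.02
eef_pos: [0.5216, -0.0536, 0.1343]
tool_rot: [0.711, 0.022, 0.025, -0.703]
contact_force: [-0.4, -0.5, 0.4]
gripper_width: 0.998
```

```bash
python3 - <<'E'
from chk import *
o=bot.get_obs();print(o["eef_pos"],o["q"].round(2));legface()
im,d=bot.read_camera("wrist"); cv2.imwrite("pics/w7.png",im[...,::-1])
for n,b in (("scene",(80,240,170,330)),("top",(140,270,270,400))):
    im,d=bot.read_camera(n); c=cam(n);P=cloud(c,d);hsv=cv2.cvtColor(im,cv2.COLOR_RGB2HSV)
    m=(abs(P[...,2]-.17)<.004)&(abs(P[...,0]-.525)<.04)&(abs(P[...,1]+.188)<.04)
    S=P[m]; print(n,len(S),cv2.minAreaRect((S[:,:2]*1000).astype(np.float32)), np.median(S[:,2]))
    cv2.imwrite(f"pics/{n}6.png",cv2.resize(im[b[0]:b[1],b[2]:b[3]],None,fx=4,fy=4,interpolation=cv2.INTER_CUBIC)[:600,:800,::-1])
s=plan([.48,-.02,.30],rot(-90,40))
s=plan([.62,-.10,.44],rot(-90,0),start=s)
E
```

```text
[ 0.52159139 -0.05361074  0.13429962] [-0.67  0.95  0.1   1.9   0.96  1.61 -1.27]
leg face n [-0.9925  0.1168 -0.0355] tilt deg -2.04 heading -6.71 cen [ 0.5203 -0.1983  0.1088] 11890 zmin 0.014 0.737
scene 160 ((525.7092895507812, -189.0061492919922), (48.7977180480957, 53.73736572265625), 0.6457678079605103) 0.17050020935419152
top 189 ((523.7288208007812, -185.057373046875), (39.196144104003906, 47.714210510253906), 89.38339233398438) 0.16997248132567266
5 rows
[[-0.245,-0.206,0.808,0,0.026,-0],[-0.372,-0.205,0.758,0,0.026,-0],[-0.489,-0.204,0.689,0,0.026,-0],[-0.594,-0.203,0.601,0,0.026,-0],[-0.683,-0.203,0.498,0,0.026,-0]]
6 rows
[[-0.233,0.583,0.63,0,0.019,0],[-0.304,0.583,0.599,0,0.019,0],[-0.372,0.583,0.56,0,0.019,0],[-0.434,0.583,0.513,0,0.019,0],[-0.491,0.583,0.459,0,0.019,0],[-0.541,0.583,0.399,0,0.019,0]]
```

View pics/w7.png

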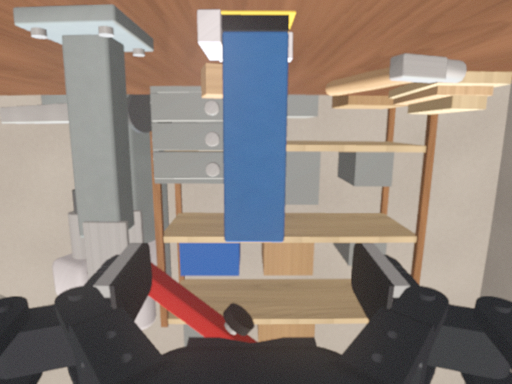

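View pics/scene6.png

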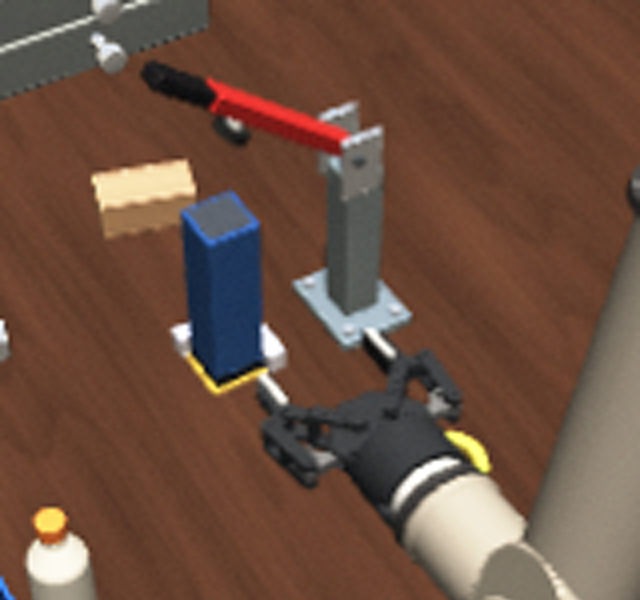

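```bash
python3 - <<'E'
from chk import *
s=plan([.52,.0,.32],rot(-90,40))
s=plan([.55,-.10,.42],rot(-90,0),start=s)
s=plan([.55,-.187,.37],rot(-90,0),start=s)
E
```

```text
6 rows
[[-0.291,-0.005,0.752,0,0.021,-0],[-0.39,-0.004,0.706,0,0.021,-0],[-0.482,-0.003,0.647,0,0.021,-0],[-0.564,-0.003,0.577,0,0.021,-0],[-0.637,-0.002,0.495,0,0.021,-0],[-0.698,-0.002,0.405,0,0.021,-0]]
5 rows
[[-0.062,0.15,0.704,0,0.022,0],[-0.159,0.15,0.689,0,0.022,0],[-0.253,0.15,0.66,0,0.022,0],[-0.343,0.15,0.618,0,0.022,0],[-0.426,0.15,0.565,0,0.022,0]]
3 rows
[[0.417,0,0.725,0,0,0],[0.417,0,0.725,0,0,0],[0.417,0,0.725,0,0,0]]
```

Request:
step_arm:
  plan:
    - [-0.29,0,0.75,0,0.021,0]
    - [-0.39,0,0.7,0,0.021,0]
    - [-0.48,0,0.65,0,0.021,0]
    - [-0.56,0,0.58,0,0.021,0]
    - [-0.64,0,0.5,0,0.021,0]
    - [-0.7,0,0.4,0,0.021,0]
  fingers: 1

```text
t: 19.98
eef_pos: [0.5207, 0.001, 0.3205]
tool_rot: [0.644, 0.292, 0.297, -0.642]
contact_force: [0.6, 0.3, -0.2]
gripper_width: -0.003
```

Request:
step_arm:
  plan:
    - [-0.06,0.15,0.7,0,0.022,0]
    - [-0.16,0.15,0.69,0,0.022,0]
    - [-0.25,0.15,0.66,0,0.022,0]
    - [-0.34,0.15,0.62,0,0.022,0]
    - [-0.43,0.15,0.57,0,0.022,0]
    - [0,0,0,0,0,0]

```text
t: 20.72
eef_pos: [0.5519, -0.1031, 0.4227]
tool_rot: [-0.504, -0.494, -0.493, 0.508]
contact_force: [-0.2, -0.8, -0.8]
gripper_width: 0.001
```

```bash
python3 - <<'E'
from chk import *
o=bot.get_obs();print(o["t"],o["eef_pos"].round(4),o["q"].round(2),o["gripper_width"])
im,d=bot.read_camera("scene"); c=cam("scene");P=cloud(c,d)
hsv=cv2.cvtColor(im,cv2.COLOR_RGB2HSV)
red=((((hsv[...,0]<6)|(hsv[...,0]>174)))&(hsv[...,1]>150)&(hsv[...,2]>60)&(P[...,2]>.15)&(P[...,2]<.4)&(P[...,0]>.38)&(P[...,0]<.6)&(abs(P[...,1]+.19)<.05))
A=P[red];print(len(A),A.min(0).round(3),A.max(0).round(3))
cv2.imwrite(f"pics/s7.png",cv2.resize(im[40:240,170:410],None,fx=3,fy=3,interpolation=cv2.INTER_CUBIC)[:600,:800,::-1])
s=plan([.552,-.187,.345],rot(-90,0))
a0=.687;H=np.array([.410,-.187,.195]);st=None
pts=[H+np.array([.185*np.cos(a)-.008*np.sin(a),0,.185*np.sin(a)+.008*np.cos(a)]) for a in np.linspace(.75,0,9)]
print(np.array(pts).round(3)[:,[0,2]])
E
```

```text
20.725 [ 0.5519 -0.1031  0.4227] [-0.03  0.16  0.1   1.56  0.01  1.42  0.07] 0.000845782252566398
228 [ 0.407 -0.202  0.199] [ 0.535 -0.171  0.302]
4 rows
[[0.491,0.005,0.533,-0,0.001,0],[0.487,0.004,0.536,-0,0.001,0],[0.484,0.003,0.539,-0,0.001,0],[0.48,0.003,0.542,-0,0.001,0]]
[[0.54  0.327]
 [0.552 0.314]
 [0.562 0.3  ]
 [0.571 0.286]
 [0.579 0.27 ]
 [0.586 0.254]
 [0.59  0.237]
 [0.593 0.22 ]
 [0.595 0.203]]
```

View pics/s7.png

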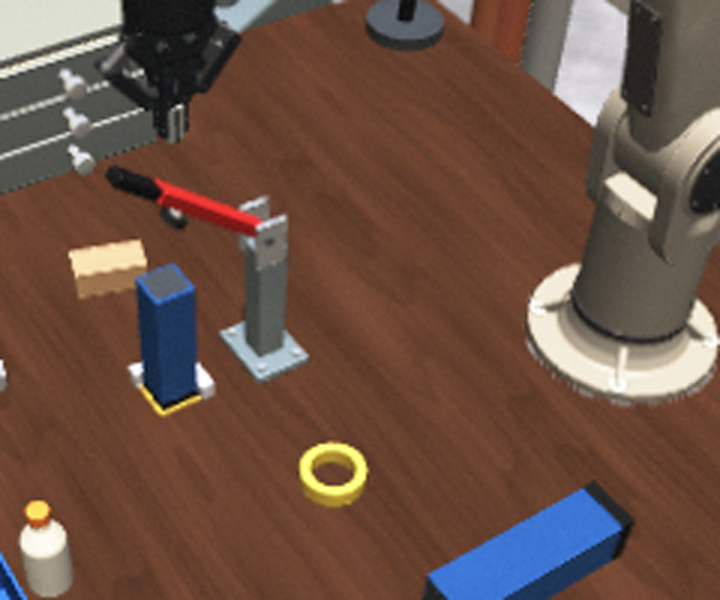

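Request:
step_arm:
  plan:
    - [0.48,0,0.53,0,0.001,0]
    - [0.48,0,0.54,0,0.001,0]
    - [0.48,0,0.54,0,0,0]
    - [0.48,0,0.54,0,0,0]
    - [0.1,0,0,0,0,0]
    - [0,0,0,0,0,0]

```text
t: 21.52
eef_pos: [0.5526, -0.1815, 0.3413]
tool_rot: [0.503, 0.494, 0.501, -0.502]
contact_force: [0.2, 0.8, 0.3]
gripper_width: -0.001
```

```bash
python3 - <<'E'
from chk import *
o=bot.get_obs();print(o["t"],o["eef_pos"].round(4),o["contact_force"].round(1))
im,d=bot.read_camera("top");cv2.imwrite(f"pics/t8.png",cv2.resize(im[140:270,270:400],None,fx=4,fy=4,interpolation=cv2.INTER_CUBIC)[:600,:800,::-1])
im,d=bot.read_camera("wrist");cv2.imwrite(f"pics/w8.png",im[:,:,::-1])
E
```

```text
21.525 [ 0.5526 -0.1815  0.3413] [0.2 0.8 0.3]
```

View pics/w8.png

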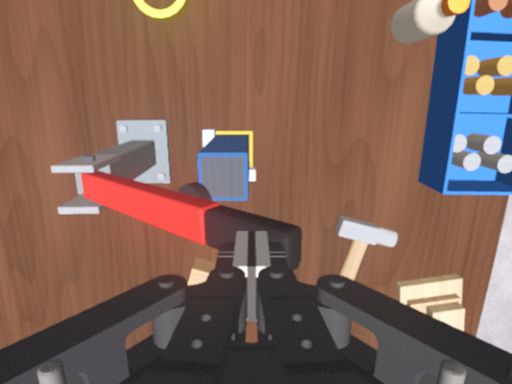

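Request:
step_arm:
  plan:
    - [0.35,0,0.12,0,0,0]
    - [0.35,0,0,0,0,0]
    - [0.35,0.25,0,0,0,0]
    - [0.35,0.22,0,0,0,0]
    - [0.4,0.2,0,0,0,0]

```text
t: 22.25
eef_pos: [0.5796, -0.1887, 0.2681]
tool_rot: [0.503, 0.494, 0.5, -0.503]
contact_force: [-2.5, 0.6, 1.3]
gripper_width: 0.003
```

```bash
python3 - <<'E'
from chk import *
o=bot.get_obs();print(o["t"],o["eef_pos"].round(4),o["contact_force"].round(1))
im,d=bot.read_camera("wrist");cv2.imwrite(f"pics/w9.png",im[:,:,::-1])
E
```

```text
22.25 [ 0.5796 -0.1887  0.2681] [-2.5  0.6  1.3]
```

View pics/w9.png

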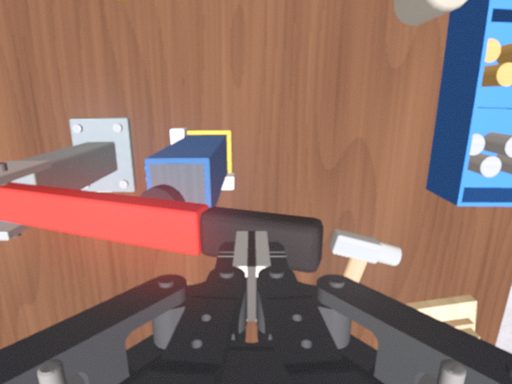

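Request:
step_arm:
  plan:
    - [0.38,0.15,-0.04,0,0,0]
    - [0.4,0.1,0,0,0,0]
    - [0.4,0.06,0,0,0,0]
    - [0.25,0.03,0,0,0,0]
    - [0,0,0,0,0,0]

```text
t: 22.92
eef_pos: [0.5916, -0.1877, 0.2112]
tool_rot: [-0.503, -0.494, -0.5, 0.503]
contact_force: [-1.0, 0.9, 0.5]
gripper_width: 0.0
```

Request:
step_arm:
  plan:
    - [0.06,0,0,0,0,0]
    - [0.05,0,0,0,0,0]
    - [0,0,0,0,0,0]

```text
t: 23.3
eef_pos: [0.5925, -0.1882, 0.2082]
tool_rot: [0.504, 0.494, 0.499, -0.503]
contact_force: [-0.7, -0.2, 0.6]
gripper_width: -0.002
```

Request:
step_arm:
  plan:
    - [0.05,0,0,0,0,0]
    - [0.05,0,0,0,0,0]
    - [0,0,0,0,0,0]

```text
t: 23.68
eef_pos: [0.5924, -0.1881, 0.2038]
tool_rot: [0.503, 0.494, 0.5, -0.503]
contact_force: [0.8, -0.0, 1.4]
gripper_width: 0.003
```

Request:
step_arm:
  plan:
    - [0.05,0,0,0,0,0]
    - [0,0,0,0,0,0]

```text
t: 23.92
eef_pos: [0.5925, -0.1881, 0.2031]
tool_rot: [0.504, 0.494, 0.5, -0.503]
contact_force: [-2.2, 0.3, 8.5]
gripper_width: 0.001
```

Request:
step_arm:
  plan:
    - [0.05,0,0,0,0,0]
    - [0,0,0,0,0,0]

```text
t: 24.18
eef_pos: [0.5926, -0.1881, 0.203]
tool_rot: [0.504, 0.495, 0.499, -0.502]
contact_force: [-7.8, 2.7, 20.3]
gripper_width: -0.002
```

```bash
python3 - <<'E'
from chk import *
o=bot.get_obs();print(o["t"],o["eef_pos"].round(4),o["contact_force"].round(1))
im,d=bot.read_camera("scene");cv2.imwrite(f"pics/s9.png",cv2.resize(im[60:220,170:330],None,fx=3.7,fy=3.7,interpolation=cv2.INTER_CUBIC)[:600,:800,::-1])
E
```

```text
24.175 [ 0.5926 -0.1881  0.203 ] [-7.8  2.7 20.3]
```

View pics/s9.png

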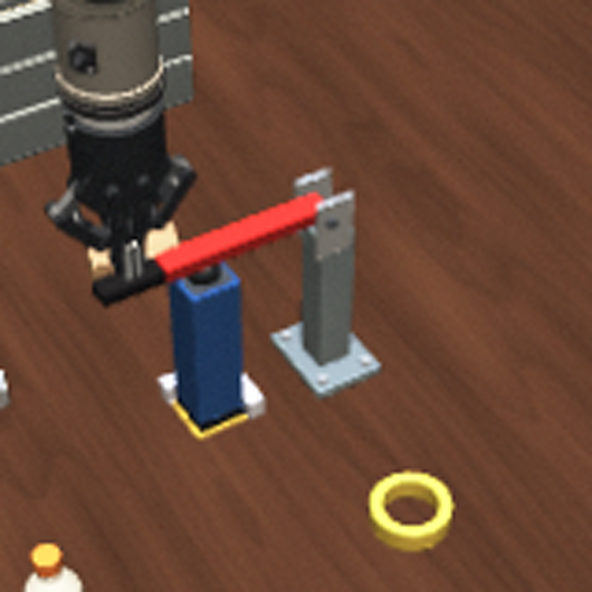

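Hard contact at z = 0.203 (the level-arm height), 20 N: the pad is on the leg. Retreat upward.

Request:
step_arm:
  plan:
    - [-0.1,0,0,0,0,0]
    - [-0.4,0,0,0,0,0]
    - [-0.8,0,0,0,0,0]
    - [-0.8,0,0,0,0,0]
    - [-0.8,0,0,0,0,0]
    - [0,0,0,0,0,0]
    - [0,0,0,0,0,0]

```text
t: 25.1
eef_pos: [0.5926, -0.1866, 0.3156]
tool_rot: [0.503, 0.494, 0.5, -0.503]
contact_force: [0.1, 0.6, -0.4]
gripper_width: 0.005
```

```bash
python3 - <<'E'
from chk import *
o=bot.get_obs();print(o["t"],o["eef_pos"].round(4),o["contact_force"].round(1))
im,d=bot.read_camera("scene");c=cam("scene");P=cloud(c,d);hsv=cv2.cvtColor(im,cv2.COLOR_RGB2HSV)
cv2.imwrite(f"pics/s10.png",cv2.resize(im[60:220,170:330],None,fx=3.7,fy=3.7,interpolation=cv2.INTER_CUBIC)[:600,:800,::-1])
red=((((hsv[...,0]<6)|(hsv[...,0]>174)))&(hsv[...,1]>150)&(hsv[...,2]>60)&(P[...,0]>.38)&(P[...,0]<.62)&(abs(P[...,1]+.19)<.05))
top=red&(hsv[...,2]>150);A=P[red];A=A[A[:,2]>np.percentile(A[:,2],50)]
k=np.polyfit(A[:,0],A[:,2],1);print("arm slope",k.round(3),np.percentile(P[red][:,2],[5,50,95]).round(4))
m=(abs(P[...,2]-.17)<.003)&(abs(P[...,0]-.525)<.04)&(abs(P[...,1]+.188)<.04)
print(cv2.minAreaRect((P[m][:,:2]*1000).astype(np.float32)))
blue=(hsv[...,0]>100)&(hsv[...,0]<125)&(hsv[...,1]>120)&(abs(P[...,0]-.525)<.05)&(abs(P[...,1]+.188)<.05)&(P[...,2]>.02)&(P[...,2]<.164)
B=P[blue]
for lo in (.03,.06,.09,.12,.15):
    s=B[abs(B[:,2]-lo)<.012]; 
    if len(s): print(lo,"ymax",np.percentile(s[:,1],97).round(4),"xmax",np.percentile(s[:,0],97).round(4))
E
```

```text
25.1 [ 0.5926 -0.1866  0.3156] [ 0.1  0.6 -0.4]
arm slope [-0.002  0.205] [0.1908 0.2022 0.2059]
((525.2615966796875, -178.6549530029297), (47.55840301513672, 34.56819534301758), 0.5022026300430298)
0.03 ymax -0.1622 xmax 0.5492
0.06 ymax -0.1618 xmax 0.5498
0.09 ymax -0.1623 xmax 0.5495
0.12 ymax -0.1619 xmax 0.549
0.15 ymax -0.1619 xmax 0.5493
```

View pics/s10.png

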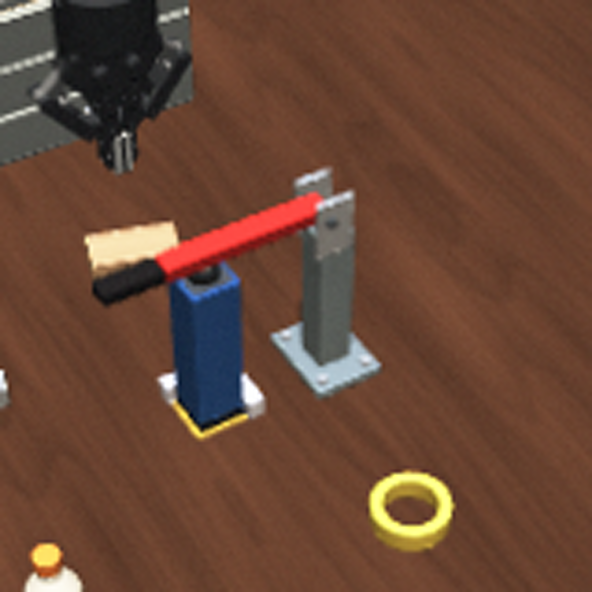

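```bash
python3 -c "
from station import bot
print(bot.hand_in())"
```

```text
the job is handed in; nothing more can be done
None
```

I tipped the leg up over its foot and set it in the jig's corner against both stops. I then pressed the clamp arm down onto it, backed the gripper clear and handed in at about 25 s; the hand-in gave no verdict.

**Last checks:**
- **Leg:** it stands vertical, with its side faces constant to within 1 mm from 30 to 150 mm up. It is centred at about (0.525, -0.187), against a nest estimate of (0.525, -0.188).
- **Clamp:** the arm is level (slope about -0.002). It met firm resistance at 0.203 m, the height expected with the pad on the leg; the last push reached about 20 N.
- **Gripper:** it was about 110 mm above the clamp and touching nothing.
- **Bystanders:** the ones in the last camera view look unmoved. I did not measure their positions.

**What went wrong or disagreed:**
- **Slip during the carry:** the leg's foot dragged on the bench and the leg turned about 21° in the grip. I saw this in the wrist camera depth, lifted the foot slightly (to about 15 mm, under the 55 mm limit), tightened the grip and turned it upright again before placing it.
- **Unusable wrist readings:** after release, the wrist-camera fit to the leg's face was wrong because the view took in background blue. I used the scene camera instead.
- **Partly hidden top:** in the final check, the scene camera's measurement of the leg's top was cut short by the clamp arm, so I relied on the side faces for position.

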